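# Set boards up for the hot-air test

## Robot

A 6-joint arm with a two-finger parallel gripper is mounted at the origin on the work surface. World frame = base frame: x ahead of the robot, y to its left, z up, the work surface at z = 0. Lengths are in mm, angles in rad, forces in N, time in s.
With the tool pointing down it reaches from about 325 to 1000 mm from the base axis. Payload 5.1 kg.
Tool frame: the origin (TCP) lies between the finger pads; the fingertips stand 14 mm ahead of it and the grasp point (between the pads) lies 5 mm behind it; z points along the fingers, y is the line along which they close (so a half turn about z gives the same grasp; the last joint's range is limited). The gripper opens to 85 mm and grips with 20 to 120 N. Pads are 22 mm wide; open, the fingers measure 114 mm over their backs; the gripper's body (76 mm by 85 mm) begins 54 mm behind the grasp point. The pads swing forward as they close: fully open they stand 13 mm farther back than shut.
Start: joints at [-1.244, 0.124, 1.65, -0, 1.367, -0.083], TCP at [258.944, -596.182, 222.222] pointing down, gripper open.
Joint ranges: [-2.61, 2.61], [-1.02, 2.33], [0.03, 2.71], [-1.35, 4.49], [0.32, 2.68], [-2.91, 2.91]. Speed limits (rad/s): [2.57, 2.57, 3.14, 3.14, 3.14, 3.14].

## Interface

Orientations are given as a rotation vector (axis times angle).
In Python, from bench import readout, snapshot, job gives the robot as it stands. The module is installed in compiled form; this text tells all that it offers.
- The arm moves only by the tool step_arm, never from a script. Its argument "series" is a list of rows, each an object of numbers: "dx", "dy", "dz": the shift along the world's x, y, z in m; "roll": the turn about the world's z in rad; "fingers": the finger opening in m, from 0 to 0.0854. In form: [{"dx": .., "dy": .., "dz": .., "roll": .., "fingers": ..}, ...]. A call has 1 to 10 rows; each row shifts and turns the commanded pose from where the row before left it; what a row does not reach is not made up. A row lasts 1/12 s, in which the tool goes at most 41.7 mm and 7.16 degrees, less where a joint would pass 70% of its speed; a pose out of reach is approached as far as the arm can. A call is refused whole if a number of a shift passes 0.0417 or a number of a turn 0.125, either way. A call with a gripper value outside its range is refused whole. The fingers move at their own pace and stop on an object; "grip_force" is the grip in N (left out, the last holds). Time passes only in rows, so rows that do not move let the fingers close. It gives the time, the measured TCP pose, the force, the opening and the grip force at its end, in the units of the state.
- readout.sense(): the state, without advancing time (a new reading comes with each control period).
- snapshot(name): name is "side" or "top"; returns a dict with "pixels" (400x640x3 uint8, red, green, blue), "range_z" (400x640 float32, mm along the optical axis (not along the pixel's ray), 0 where there is no reading), "K" (3x3 intrinsics, pixels), "extrinsics" (4x4, takes a point from camera to world coordinates). Camera axes: x right, y down, z forward; pixel columns grow to the right and rows downward; lengths in mm; the calibration is good to about 2 mm. A picture is of the moment at which its call begins.
- job.close_job(): hands the job in; it is judged then, once.
The state is a dict: "time": time; "joint_pos": joint angles; "qvel": joint speeds; "tau": joint torques, N m; "eef_pos": TCP position; "tool_rot": TCP orientation; "contact_force": force on the tool from outside, world axes, zero at the start; "wrist_torque": the same for the moment, N m; "grip_width": opening from 0.0 (shut) to 1.0 (fully open); "grip_force": force on a finger pad.
Only numpy, scipy, OpenCV 4.12 (cv2) and the standard library are available. Lean on these libraries where they do the work, as an engineer would, in place of code of your own. Each camera call takes 0.05 s, during which the arm holds its last target. There are 200 camera calls.

## Task

Every sprung logger clip standing on the counter must go onto the top edge of a circuit board in the rack, each on a board of its own: squeeze it open, set it upright astride the edge and let it close there. Only when all are on, lift the turntable's sprung plunger by its knob, swing the rack an eighth of a turn anticlockwise (seen from above) to the next index hole, let the plunger drop fully home, and only then wind the hot-air unit's crank clockwise to its stop, about three full turns, so that the hot-air head comes up to the boards. Leave the other things on the counter where they are.

Things in the scene. Friction and masses are not known exactly. Their poses are not given: they have to be found in the camera images.
- clip1: sprung logger clip, steel jaws down, black handles up, 93 mm high, 90 g, standing loose on its jaws; all four are alike, up to two absent (None). Origin: at the underside between the jaw tips; z up, x the direction in which it is squeezed and opens, y along its hinge pin, which is 48.6 mm above. This is the pose of the -x half, which leans by half the opening angle as the clip opens
- clip1_jaw (a joint): opening angle of clip1 (rad): 0 shut on nothing (tips 2 mm apart), about 0.087 when it grips a 6 mm board edge, 0.48 squeezed fully open
- clip2: like clip1. Jaws of every clip: 36 wide along y, 30 over both at the tips when shut, gripping pads from the tips to 24 above them, throat clear to 35 above the tips; squeezed fully, the tips stand about 24 apart (mm). May be absent (None)
- clip2_jaw (a joint): opening angle of clip2 (rad): 0 shut on nothing (tips 2 mm apart), about 0.087 when it grips a 6 mm board edge, 0.48 squeezed fully open
- clip3: like clip1. Handles of every clip: flat plates 32 wide along y, 6 thick, from 4 to 46 above the hinge pin; shut, they splay to 48 over their outer faces at the top; squeezed fully they are parallel and upright, 26 over their outer faces; on a board edge 44 over (mm). May be absent (None)
- clip3_jaw (a joint): opening angle of clip3 (rad): 0 shut on nothing (tips 2 mm apart), about 0.087 when it grips a 6 mm board edge, 0.48 squeezed fully open
- clip4: like clip1. Squeezing any clip takes 3 to 11 N on each handle; held squeezed fully, against its stop, it is one rigid block; let go, its spring shuts it. May be absent (None)
- clip4_jaw (a joint): opening angle of clip4 (rad): 0 shut on nothing (tips 2 mm apart), about 0.087 when it grips a 6 mm board edge, 0.48 squeezed fully open
- edge1 (a point): middle of the top edge of circuit board 1 (green, upright, 6 mm thick at its top 28 mm, 110 mm long, edge 130 mm above the counter). x along the edge, y through the board's thickness, z up. Boards are firmly fixed in the rack 70 mm apart, in a row along y, edge1 to edge4 towards +y
- edge2 (a point): middle of the top edge of circuit board 2 (green, upright, 6 mm thick at its top 28 mm, 110 mm long, edge 130 mm above the counter). x along the edge, y through the board's thickness, z up. Boards are firmly fixed in the rack 70 mm apart, in a row along y, edge1 to edge4 towards +y
- edge3 (a point): middle of the top edge of circuit board 3 (green, upright, 6 mm thick at its top 28 mm, 110 mm long, edge 130 mm above the counter). x along the edge, y through the board's thickness, z up. Boards are firmly fixed in the rack 70 mm apart, in a row along y, edge1 to edge4 towards +y
- edge4 (a point): middle of the top edge of circuit board 4 (green, upright, 6 mm thick at its top 28 mm, 110 mm long, edge 130 mm above the counter). x along the edge, y through the board's thickness, z up. Boards are firmly fixed in the rack 70 mm apart, in a row along y, edge1 to edge4 towards +y
- turntable: grey round base of the turntable, 280 mm across, 30 mm high, fixed to the counter; origin on the turning axis at the counter, z up; at the loading station the plunger lies towards its -x
- rack (a joint): angle of the slotted aluminium rack with its boards on the turntable (rad), anticlockwise seen from above: 0 at the loading station, 0.785 (an eighth turn on, 45 degrees) at the hot-air station; play 0.02 either way; the plunger's pin locks it at these two, stops at -0.2 and 0.985; it turns stiffly (0.12 N m) and stays where it is left
- plunger (a joint): lift of the index plunger (m): 0 fully home in a hole of the base, 0.024 at its upper stop; the pin is out of its hole from 0.013 on; spring and weight of 6 to 9 N pull it down; between the holes it rests on the base at about 0.0125
- knob (a point): centre of the plunger's black knob: an upright cylinder 26 mm across and 32 mm high (this point 15 mm below its top, 105 mm above the counter when home), which rides on the rack 115 mm from the turning axis; the same knob is lifted and swung round to turn the rack
- crank (a joint): angle of the hot-air unit's hand crank (rad), clockwise seen from above; starts between 0 and 0.6, stops at 18.95 (three turns); it moves the white hot-air head 20 mm a turn towards the rack, turns with about 0.05 N m and stays where it is left
- crank_axis (a point): point on the upright axis of the crank, at the height of crank_grip, 102 mm above the counter; the unit is fixed to the counter
- crank_grip (a point): middle of the crank's black handle: an upright cylinder 22 mm across and 36 mm high (this point 16 mm below its top) that spins freely on the end of the crank arm, 50 mm from the crank axis; hub and arm lie below it, the hub's top 22 mm under this point
- nut: bystander: bronze antenna mount nut, a ring 48 across and 22 high mm, flat on the counter among the clips
- remote: bystander: sky-blue plastic remote-control shell 170 x 50 x 20 mm, lying on the counter
- window: bystander: smoked acrylic display window 140 x 60 x 5 mm, lying flat on the counter
- solder_reel: bystander: grey reel of solder 64 across, 42 high mm
Things that resemble listed ones, but are neither listed nor needed, are in the scene too. What is shaped like the clip3 but yellow is not meant.

How it is judged (in metres and radians):
On the way, in this order (a step that is already met when the one before it is completed fails the run):
1. every clip present sits closed on a board of its own, the rack still at the loading station (x of clip1 in the frame of edge1 between -0.055 and 0.055 m and z of clip1 in the frame of edge1 between -0.045 and -0.006 m and (y of clip1 in the frame of edge1 between -0.01 and 0.01 m or y of clip1 in the frame of edge1 between 0.06 and 0.08 m or y of clip1 in the frame of edge1 between 0.13 and 0.15 m or y of clip1 in the frame of edge1 between 0.2 and 0.22 m) and value of joint clip1_jaw between 0.04 and 0.15 rad and angle between each of clip1, clip2, clip3, clip4's own z axis and vertical below 0.25 rad and linear speed of each of clip1, clip2, clip3, clip4 below 0.03 m/s and x of clip2 in the frame of edge1 between -0.055 and 0.055 m and z of clip2 in the frame of edge1 between -0.045 and -0.006 m and (y of clip2 in the frame of edge1 between -0.01 and 0.01 m or y of clip2 in the frame of edge1 between 0.06 and 0.08 m or y of clip2 in the frame of edge1 between 0.13 and 0.15 m or y of clip2 in the frame of edge1 between 0.2 and 0.22 m) and value of joint clip2_jaw between 0.04 and 0.15 rad and x of clip3 in the frame of edge1 between -0.055 and 0.055 m and z of clip3 in the frame of edge1 between -0.045 and -0.006 m and (y of clip3 in the frame of edge1 between -0.01 and 0.01 m or y of clip3 in the frame of edge1 between 0.06 and 0.08 m or y of clip3 in the frame of edge1 between 0.13 and 0.15 m or y of clip3 in the frame of edge1 between 0.2 and 0.22 m) and value of joint clip3_jaw between 0.04 and 0.15 rad and x of clip4 in the frame of edge1 between -0.055 and 0.055 m and z of clip4 in the frame of edge1 between -0.045 and -0.006 m and (y of clip4 in the frame of edge1 between -0.01 and 0.01 m or y of clip4 in the frame of edge1 between 0.06 and 0.08 m or y of clip4 in the frame of edge1 between 0.13 and 0.15 m or y of clip4 in the frame of edge1 between 0.2 and 0.22 m) and value of joint clip4_jaw between 0.04 and 0.15 rad and (x of clip1 in the frame of clip2 above 0.04 m or x of clip1 in the frame of clip2 below -0.04 m) and (x of clip1 in the frame of clip3 above 0.04 m or x of clip1 in the frame of clip3 below -0.04 m) and (x of clip1 in the frame of clip4 above 0.04 m or x of clip1 in the frame of clip4 below -0.04 m) and (x of clip2 in the frame of clip3 above 0.04 m or x of clip2 in the frame of clip3 below -0.04 m) and (x of clip2 in the frame of clip4 above 0.04 m or x of clip2 in the frame of clip4 below -0.04 m) and (x of clip3 in the frame of clip4 above 0.04 m or x of clip3 in the frame of clip4 below -0.04 m) and value of joint rack below 0.1 rad), for 0.2 s.
2. the plunger is lifted and the rack turned on (value of joint plunger above 0.008 m and value of joint rack above 0.25 rad), for 0.1 s.
3. the plunger is home at the hot-air station, the crank not yet wound (value of joint rack between 0.735 and 0.835 rad and value of joint plunger below 0.003 m and value of joint crank below 3 rad), for 0.2 s.
At the end, for the whole second after the job is handed in: every clip present grips the top edge of a board (jaw tips 6 to 45 mm below the edge, clip upright within 0.25 rad, at rest), no two on one board; the rack at the hot-air station (0.785 +- 0.05 rad) with the plunger home (under 3 mm); the crank wound to beyond 18.5 rad (x of clip1 in the frame of edge1 between -0.055 and 0.055 m and z of clip1 in the frame of edge1 between -0.045 and -0.006 m and (y of clip1 in the frame of edge1 between -0.01 and 0.01 m or y of clip1 in the frame of edge1 between 0.06 and 0.08 m or y of clip1 in the frame of edge1 between 0.13 and 0.15 m or y of clip1 in the frame of edge1 between 0.2 and 0.22 m) and value of joint clip1_jaw between 0.04 and 0.15 rad and angle between each of clip1, clip2, clip3, clip4's own z axis and vertical below 0.25 rad and linear speed of each of clip1, clip2, clip3, clip4 below 0.03 m/s and x of clip2 in the frame of edge1 between -0.055 and 0.055 m and z of clip2 in the frame of edge1 between -0.045 and -0.006 m and (y of clip2 in the frame of edge1 between -0.01 and 0.01 m or y of clip2 in the frame of edge1 between 0.06 and 0.08 m or y of clip2 in the frame of edge1 between 0.13 and 0.15 m or y of clip2 in the frame of edge1 between 0.2 and 0.22 m) and value of joint clip2_jaw between 0.04 and 0.15 rad and x of clip3 in the frame of edge1 between -0.055 and 0.055 m and z of clip3 in the frame of edge1 between -0.045 and -0.006 m and (y of clip3 in the frame of edge1 between -0.01 and 0.01 m or y of clip3 in the frame of edge1 between 0.06 and 0.08 m or y of clip3 in the frame of edge1 between 0.13 and 0.15 m or y of clip3 in the frame of edge1 between 0.2 and 0.22 m) and value of joint clip3_jaw between 0.04 and 0.15 rad and x of clip4 in the frame of edge1 between -0.055 and 0.055 m and z of clip4 in the frame of edge1 between -0.045 and -0.006 m and (y of clip4 in the frame of edge1 between -0.01 and 0.01 m or y of clip4 in the frame of edge1 between 0.06 and 0.08 m or y of clip4 in the frame of edge1 between 0.13 and 0.15 m or y of clip4 in the frame of edge1 between 0.2 and 0.22 m) and value of joint clip4_jaw between 0.04 and 0.15 rad and (x of clip1 in the frame of clip2 above 0.04 m or x of clip1 in the frame of clip2 below -0.04 m) and (x of clip1 in the frame of clip3 above 0.04 m or x of clip1 in the frame of clip3 below -0.04 m) and (x of clip1 in the frame of clip4 above 0.04 m or x of clip1 in the frame of clip4 below -0.04 m) and (x of clip2 in the frame of clip3 above 0.04 m or x of clip2 in the frame of clip3 below -0.04 m) and (x of clip2 in the frame of clip4 above 0.04 m or x of clip2 in the frame of clip4 below -0.04 m) and (x of clip3 in the frame of clip4 above 0.04 m or x of clip3 in the frame of clip4 below -0.04 m) and value of joint rack between 0.735 and 0.835 rad and value of joint plunger below 0.003 m and value of joint crank above 18.5 rad and velocity of joint rack below 0.05 rad/s); the robot touches nothing.
It fails at once if one of the other loose things is pushed away (over 40 mm) (distance of any of nut, remote, window, solder_reel from where it was at the start of the episode above 0.04 m).
Of clip1, clip2, clip3, clip4 only 2 to 4 are there at a start; the rules pass over those that are not, and their reading is None.
At some moment in a run one of clip1, clip2, clip3, clip4 may be knocked a few centimetres aside while the robot is not near it.
Once in a run the grip may slacken for a moment while it holds something.
It also fails if it takes over 210 s, if anything falls off the work surface, if the arm or the gripper's body presses on something with over 40 N, if the wrist force passes 120 N, or if a joint passes its speed limit or range.

## Working session

There is one attempt and no reset: what is moved stays moved. The work goes in short steps, Python scripts to look and compute and a tool call to move; the robot and the scene stay as the last step left them, time stands still between calls to the robot, and variables do not carry over. Pictures are saved under pics/ and viewed, at most 14 in all, crops included, and the job is handed in when it is done.

Besides the shell and the picture viewer there is one more tool, called after "Call:" as name(argument=value, ...) on one line, values as JSON. step_arm: Moves the arm, as the interface text tells. Its arguments: {"type":"object","properties":{"series":{"type":"array","items":{"type":"object","properties":{"dx":{"type":"number"},"dy":{"type":"number"},"dz":{"type":"number"},"roll":{"type":"number"},"fingers":{"type":"number"}}}},"grip_force":{"type":"number"}},"required":["series"]}

```bash
mkdir -p pics; cat > h.py <<'E'
import numpy as np, cv2
from bench import readout, snapshot, job
def save(name,fn,crop=None,scale=1):
    s=snapshot(name); im=s["pixels"][:,:,::-1].copy()
    if crop: r0,r1,c0,c1=crop; im=im[r0:r1,c0:c1]
    if scale!=1: im=cv2.resize(im,None,fx=scale,fy=scale,interpolation=cv2.INTER_CUBIC)
    cv2.imwrite("pics/"+fn,im); return s
def pts(s):
    z=s["range_z"]; v,u=np.mgrid[0:z.shape[0],0:z.shape[1]]; K=s["K"]
    p=np.stack([(u-K[0,2])/K[0,0]*z,(v-K[1,2])/K[1,1]*z,z],-1)
    E=s["extrinsics"]; w=p@E[:3,:3].T+E[:3,3]; w[z==0]=np.nan; return w
E
python3 - <<'E'
from h import *
for n in("top","side"):
    s=save(n,n+"1.png"); print(n,s["K"].round(1).tolist(),s["extrinsics"].round(3).tolist())
    np.savez("pics/"+n+"1.npz",**s)
print(readout.sense())
E
```

```text
top [[497.8, 0.0, 322.8], [0.0, 497.8, 203.0], [0.0, 0.0, 1.0]] [[0.023, -0.98, 0.196, 300.564], [-1.0, -0.026, -0.013, 19.653], [0.018, -0.195, -0.981, 1229.396], [0.0, 0.0, 0.0, 1.0]]
side [[390.0, 0.0, 320.3], [0.0, 390.0, 195.5], [0.0, 0.0, 1.0]] [[0.991, -0.102, 0.092, 445.478], [-0.136, -0.634, 0.761, -727.077], [-0.019, -0.766, -0.642, 729.135], [0.0, 0.0, 0.0, 1.0]]
{'time': 0.1, 'joint_pos': array([-1.24356266e+00,  1.24451044e-01,  1.65152847e+00, -1.61362905e-06,
        1.36753174e+00, -8.26345344e-02]), 'qvel': array([ 0.0005855 , -0.00064611, -0.00305343,  0.00090333,  0.00289073,
        0.00104915]), 'tau': array([-3.84647119e-04, -4.24931109e+01, -3.66653574e+01, -1.53587516e-04,
        3.93964510e-03,  4.10889797e-06]), 'eef_pos': array([ 258.78490142, -595.63858173,  221.07405788]), 'tool_rot': array([-3.07398858e+00, -6.38935411e-01,  3.69897566e-04]), 'contact_force': array([0.30903456, 0.50793022, 1.20132563]), 'wrist_torque': array([-0.00336646, -0.00047051,  0.01053649]), 'grip_force': 0.0, 'grip_width': 1.0012501127597189}
```

View pics/top1.png

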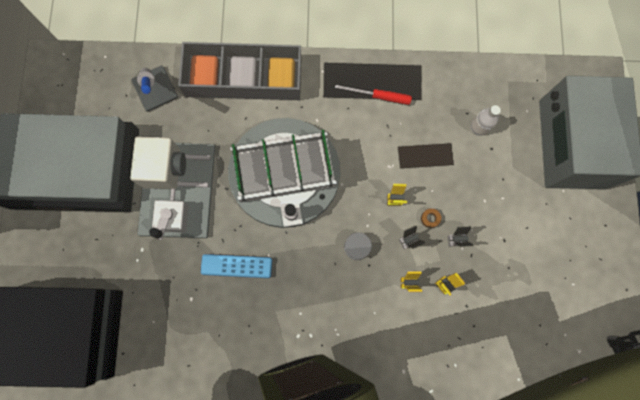

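View pics/side1.png

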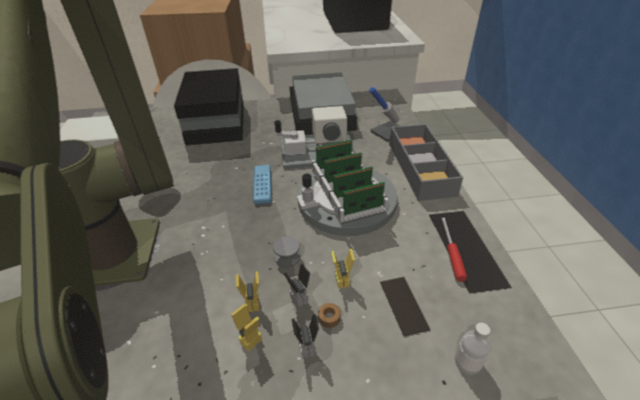

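Top view: the two black-handled clips are at px (411,237) and (461,236). Candidates that could be mistaken for them are the yellow look-alikes at (398,194), (412,281) and (451,283), which are not meant. The nut is at (432,217), the reel at (358,245), the rack at (285,165), the knob at (291,211) and the crank handle at (156,233). The side view shows the same: black clips at (299,283) and (307,330).

```bash
python3 - <<'E'
from h import *
T=dict(np.load("pics/top1.npz")); S=dict(np.load("pics/side1.npz"))
def crop(s,r,k): 
    a=s["pixels"][r[0]:r[1],r[2]:r[3],::-1]; return cv2.resize(a,None,fx=k,fy=k,interpolation=cv2.INTER_CUBIC)
a=crop(T,(180,300,380,500),3.3); b=crop(S,(235,355,225,345),3.3)
cv2.imwrite("pics/c1.png",np.hstack([a,b]))
for n,s in(("top",T),("side",S)):
    w=pts(s); hsv=cv2.cvtColor(s["pixels"],cv2.COLOR_RGB2HSV); z=w[...,2]
    dark=(hsv[...,2]<75)&(z>40)&(z<110); 
    nn,l,st,c=cv2.connectedComponentsWithStats(dark.astype(np.uint8))
    for i in range(1,nn):
        if st[i,4]>25 and st[i,4]<1500:
            p=w[l==i]; print(n,"dark",st[i].tolist(),p.mean(0).round(),"zmax",np.nanpercentile(p[:,2],[50,95]).round(), "min",np.nanpercentile(p,3,0).round()[:2],"max",np.nanpercentile(p,97,0).round()[:2])
    g=(hsv[...,0]>45)&(hsv[...,0]<85)&(hsv[...,1]>90)&(z>40)&(z<150)
    nn,l,st,c=cv2.connectedComponentsWithStats(g.astype(np.uint8))
    for i in range(1,nn):
        if st[i,4]>25:
            p=w[l==i]; q=p[p[:,2]>np.nanpercentile(p[:,2],90)-6]
            print(n,"green",st[i].tolist(),"z95",np.nanpercentile(p[:,2],95).round(1),"min",np.nanpercentile(q,2,0).round(),"max",np.nanpercentile(q,98,0).round(),"mean",q.mean(0).round(1),"line",cv2.fitLine(q[:,:2].astype(np.float32),cv2.DIST_L2,0,.01,.01).ravel().round(3))
E
```

```text
top dark [181, 44, 40, 40, 259] [917. 335.  52.] zmax [53. 64.] min [844. 280.] max [935. 367.]
top dark [224, 46, 35, 7, 177] [933. 223.  54.] zmax [54. 67.] min [930. 181.] max [935. 264.]
top dark [263, 47, 35, 7, 173] [933. 124.  54.] zmax [53. 66.] min [930.  82.] max [935. 164.]
top dark [179, 87, 121, 8, 552] [818. 222.  54.] zmax [54. 67.] min [816.  79.] max [820. 362.]
top dark [550, 91, 10, 22, 148] [ 793. -553.  100.] zmax [103. 109.] min [ 768. -560.] max [ 824. -546.]
top dark [552, 113, 12, 54, 427] [ 698. -558.   89.] zmax [ 90. 107.] min [ 640. -560.] max [ 757. -556.]
top dark [235, 147, 9, 48, 82] [602. 205.  85.] zmax [ 83. 109.] min [551. 195.] max [654. 215.]
top dark [171, 152, 15, 24, 206] [611. 345.  90.] zmax [ 94. 108.] min [587. 339.] max [641. 360.]
top dark [554, 178, 77, 9, 477] [ 598. -636.   76.] zmax [ 77. 107.] min [ 597. -711.] max [ 599. -563.]
top dark [404, 226, 13, 12, 83] [ 467. -200.   80.] zmax [81. 94.] min [ 458. -214.] max [ 476. -187.]
top dark [454, 227, 17, 10, 108] [ 472. -323.   77.] zmax [79. 93.] min [ 464. -338.] max [ 480. -309.]
[... 3068 characters left out ...]
 6.10594e+02 6.47830e+01]
side green [317, 158, 7, 10, 26] z95 92.0 min [550. 192.  85.] max [556. 196.  93.] mean [553.1 194.2  89.5] line [ 9.14000e-01 -4.05000e-01  5.53116e+02  1.94181e+02]
side green [334, 171, 40, 22, 304] z95 130.8 min [588. -13. 128.] max [662.   5. 132.] mean [624.4  -4.  130.4] line [ 9.83000e-01  1.83000e-01  6.24419e+02 -4.05000e+00]
side green [335, 188, 46, 20, 194] z95 118.8 min [589. -16. 112.] max [679.   5. 121.] mean [633.   -5.4 115.7] line [ 9.81000e-01  1.92000e-01  6.32976e+02 -5.43600e+00]
side green [370, 195, 12, 13, 39] z95 91.0 min [679.   5.  83.] max [690.   8.  93.] mean [683.6   6.4  88.1] line [9.83000e-01 1.82000e-01 6.83616e+02 6.39700e+00]
```

View pics/c1.png

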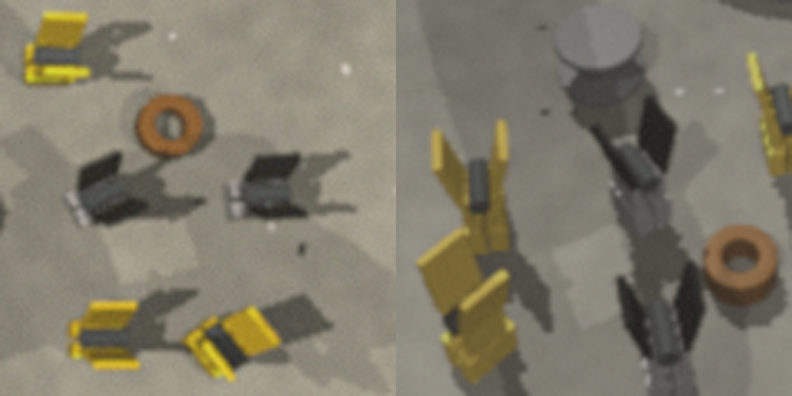

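The crops confirm two black clips standing (A at px (411,237), B at px (461,236)), and the yellow ones are decoys. Next I measure the precise clip axes, the knob and the crank.

```bash
cat > m.py <<'E'
from h import *
def clip(s,c0,r=45):
    """handle plates: dark points near c0, height 60..100; min-area rect of plates' upper rims"""
    w=pts(s); v=cv2.cvtColor(s["pixels"],cv2.COLOR_RGB2HSV)
    d=np.hypot(w[...,0]-c0[0],w[...,1]-c0[1])
    m=(d<r)&(w[...,2]>55)&(w[...,2]<105)&(v[...,2]<90)
    p=w[m]; out=[]
    ang=np.linspace(-1.57,1.57,315); best=None
    hi=p[p[:,2]>75][:,:2]
    (c,sz,a)=cv2.minAreaRect(hi.astype(np.float32))
    nn,l,st,_=cv2.connectedComponentsWithStats((m&(w[...,2]>72)).astype(np.uint8))
    L=[]
    for i in range(1,nn):
        if st[i,4]>15:
            q=w[l==i]; f=cv2.fitLine(q[:,:2].astype(np.float32),cv2.DIST_L2,0,.01,.01).ravel()
            L.append((st[i,4],q.mean(0).round(1).tolist(),round(float(np.arctan2(f[1],f[0])),2)))
    return np.round(c,1),np.round(sz,1),round(a,1),np.percentile(p[:,2],97).round(1),L
E
python3 - <<'E'
from m import *
T=dict(np.load("pics/top1.npz")); S=dict(np.load("pics/side1.npz"))
for n,s in(("top",T),("side",S)):
    for c in((455,-207),(458,-325)): print(n,*clip(s,c))
    w=pts(s);V=cv2.cvtColor(s["pixels"],cv2.COLOR_RGB2HSV);z=w[...,2]
    for nm,c,lo,hi in(("knob",(506,80),95,130),("crank",(446,375),92,130),("crankarm",(470,355),72,92)):
        m=(np.hypot(w[...,0]-c[0],w[...,1]-c[1])<(30 if nm!="crankarm" else 75))&(z>lo)&(z<hi)
        if nm!="crankarm": m&=(V[...,2]<110)
        p=w[m]; t=p[p[:,2]>np.percentile(p[:,2],95)-5] if len(p) else p
        if len(p): print(n,nm,len(p),"ztop",np.percentile(p[:,2],95).round(1),"topmean",t.mean(0).round(1),"lo",p.min(0).round(),"hi",p.max(0).round())
a=T["pixels"][190:250,130:220,::-1]; b=S["pixels"][110:170,265:355,::-1]
cv2.imwrite("pics/c2.png",cv2.resize(np.hstack([a,b]),None,fx=4.4,fy=4.4,interpolation=cv2.INTER_CUBIC))
E
```

```text
top [ 453.2 -207.4] [45.1 32.1] 27.1 94.3 [(np.int32(67), [468.7, -199.3, 86.4], -1.12), (np.int32(55), [437.3, -215.6, 86.2], -1.17)]
top [ 457.8 -325.1] [44.2 32.3] 3.5 93.5 [(np.int32(74), [474.8, -322.9, 86.3], -1.5), (np.int32(41), [439.8, -326.2, 86.5], -1.49)]
top knob 105 ztop 123.1 topmean [505.5  79.4 120.6] lo [493.  68.  95.] hi [518.  91. 125.]
top crank 106 ztop 120.7 topmean [445.3 382.9 118.4] lo [435. 372.  92.] hi [455. 393. 122.]
top crankarm 234 ztop 84.6 topmean [478.2 373.   82.2] lo [435. 358.  72.] hi [516. 393.  92.]
side [ 454.8 -209.4] [45.6 32.4] 26.0 92.2 [(np.int32(103), [470.8, -203.0, 83.8], -1.1), (np.int32(62), [438.9, -221.2, 87.0], -1.04)]
side [ 459.2 -327.8] [45.9 31.5] 5.1 92.4 [(np.int32(105), [476.9, -327.9, 85.4], -1.48), (np.int32(90), [441.4, -332.8, 86.3], -1.46)]
side knob 120 ztop 121.6 topmean [508.1  77.8 119.9] lo [495.  65.  95.] hi [520.  91. 122.]
side crank 65 ztop 119.3 topmean [447.4 379.7 118.1] lo [437. 369.  92.] hi [458. 390. 120.]
side crankarm 113 ztop 89.8 topmean [448.2 373.7  88.6] lo [436. 355.  72.] hi [507. 387.  91.]
```

View pics/c2.png

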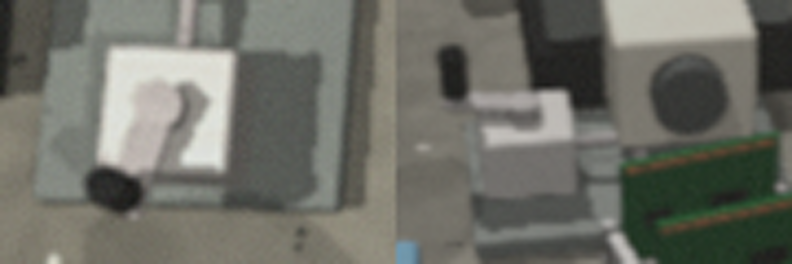

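Crop: crank hub at crop (158,100), i.e. px (166,213), and its black handle at px (156,233). Both cameras agree to about 2 mm, so I use the averages: clip A (454,-208.4) yaw 0.463, clip B (458.5,-326.5) yaw 0.075, edge1 (639.5,-0.5), edge4 (599,203.5), knob (506.8,78.6). Moving above clip A.

Call:
step_arm(series=[{"dx": 0.014, "dy": 0.0277, "roll": 0.116, "fingers": 0.075}, {"dx": 0.014, "dy": 0.0277, "roll": 0.116}, {"dx": 0.014, "dy": 0.0277, "roll": 0.116}, {"dx": 0.014, "dy": 0.0277, "roll": 0.116}, {"dx": 0.014, "dy": 0.0277, "roll": 0.116}, {"dx": 0.014, "dy": 0.0277, "roll": 0.116}, {"dx": 0.014, "dy": 0.0277, "roll": 0.116}, {"dx": 0.014, "dy": 0.0277, "roll": 0.116}, {"dx": 0.014, "dy": 0.0277, "roll": 0.116}, {"dx": 0.014, "dy": 0.0277, "roll": 0.116}], grip_force=60)

```text
$.series[0]: bad value
```

Call:
step_arm(series=[{"dx": 0.014, "dy": 0.0277, "roll": 0.116}, {"dx": 0.014, "dy": 0.0277, "roll": 0.116}, {"dx": 0.014, "dy": 0.0277, "roll": 0.116}, {"dx": 0.013, "dy": 0.0277, "roll": 0.116}, {}, {}])

```text
$.series[0]: bad value
```

```bash
cat > st.py <<'E'
from m import *
from scipy.spatial.transform import Rotation as R
def st():
    s=readout.sense(); y=R.from_rotvec(s["tool_rot"]).as_matrix()[:,1]
    print("t",round(s["time"],2),"p",s["eef_pos"].round(1),"ydir",np.arctan2(y[1],y[0]).round(3),"q1,q6",s["joint_pos"][[0,5]].round(2),"F",s["contact_force"].round(1),"w",round(s["grip_width"]*85.4,1),"g",round(s["grip_force"],1))
E
python3 - <<'E'
from st import *
st(); s=save("side","s2.png")
for c in((455,-209),(459,-327)): print(clip(s,c))
t=save("top","t2.png")
for c in((455,-209),(459,-327)): print(clip(t,c)[:3])
E
```

```text
t 0.1 p [ 258.8 -595.6  221.1] ydir -1.161 q1,q6 [-1.24 -0.08] F [0.3 0.5 1.2] w 85.5 g 0.0
(array([ 454.3, -209. ]), array([45.3, 33.9]), 26.7, np.float64(92.2), [(np.int32(103), [470.9, -203.2, 83.6], -1.11), (np.int32(62), [438.9, -221.3, 87.2], -1.05)])
(array([ 459.1, -328.1]), array([45.9, 32.1]), 4.3, np.float64(92.5), [(np.int32(106), [476.9, -328.1, 85.2], -1.48), (np.int32(89), [441.2, -332.5, 86.6], -1.47)])
(array([ 453.2, -207.3]), array([45.1, 31.3]), 26.8)
(array([ 458. , -325.1]), array([44.8, 31.7]), 3.0)
```

View pics/t2.png

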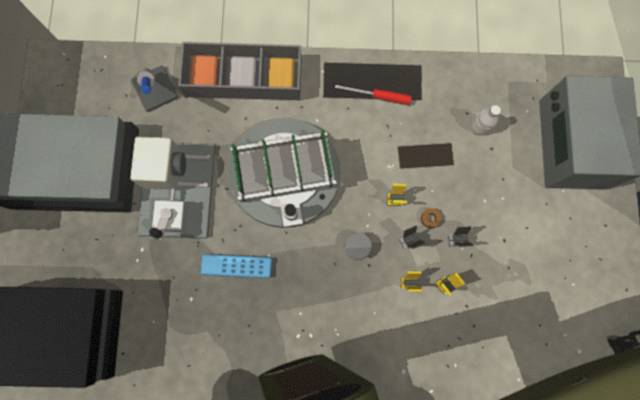

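The picture is unchanged: the calls were refused, so every row needs all five numbers.

Call:
step_arm(series=[{"dx": 0.014, "dy": 0.0277, "dz": 0, "roll": 0.116, "fingers": 0.075}, {"dx": 0.014, "dy": 0.0277, "dz": 0, "roll": 0.116, "fingers": 0.075}, {"dx": 0.014, "dy": 0.0277, "dz": 0, "roll": 0.116, "fingers": 0.075}, {"dx": 0.014, "dy": 0.0277, "dz": 0, "roll": 0.116, "fingers": 0.075}, {"dx": 0.014, "dy": 0.0277, "dz": 0, "roll": 0.116, "fingers": 0.075}, {"dx": 0.014, "dy": 0.0277, "dz": 0, "roll": 0.116, "fingers": 0.075}, {"dx": 0.014, "dy": 0.0277, "dz": 0, "roll": 0.116, "fingers": 0.075}, {"dx": 0.014, "dy": 0.0277, "dz": 0, "roll": 0.116, "fingers": 0.075}, {"dx": 0.014, "dy": 0.0277, "dz": 0, "roll": 0.116, "fingers": 0.075}, {"dx": 0.014, "dy": 0.0277, "dz": 0, "roll": 0.116, "fingers": 0.075}], grip_force=60)

```text
time: 1.03
eef_pos: [399.3, -317.7, 222.1]
tool_rot: [2.216, 2.226, 0.0]
contact_force: [0.9, 0.2, 0.5]
grip_width: 0.872
grip_force: 0.0
```

Call:
step_arm(series=[{"dx": 0.014, "dy": 0.0277, "dz": 0, "roll": 0.116, "fingers": 0.075}, {"dx": 0.014, "dy": 0.0277, "dz": 0, "roll": 0.116, "fingers": 0.075}, {"dx": 0.014, "dy": 0.0277, "dz": 0, "roll": 0.116, "fingers": 0.075}, {"dx": 0.013, "dy": 0.0277, "dz": 0, "roll": 0.116, "fingers": 0.075}, {"dx": 0, "dy": 0, "dz": 0, "roll": 0, "fingers": 0.075}, {"dx": 0, "dy": 0, "dz": 0, "roll": 0, "fingers": 0.075}, {"dx": 0, "dy": 0, "dz": 0, "roll": 0, "fingers": 0.075}])

```text
time: 1.62
eef_pos: [453.8, -208.6, 222.1]
tool_rot: [-1.653, -2.671, 0.001]
contact_force: [0.7, 0.3, 0.6]
grip_width: 0.875
grip_force: 0.0
```

```bash
python3 - <<'E'
from st import *
st(); s=save("side","s3.png")
for c in((455,-209),(459,-327)): print(clip(s,c))
E
```

```text
t 1.62 p [ 453.8 -208.6  222.1] ydir 0.462 q1,q6 [-0.54 -1.  ] F [0.7 0.3 0.6] w 74.7 g 0.0
(array([ 454.7, -209. ]), array([45.1, 33.8]), 26.8, np.float64(92.6), [(np.int32(100), [470.7, -203.1, 83.9], -1.11), (np.int32(60), [439.0, -221.6, 86.9], -1.04)])
(array([ 459.4, -328.1]), array([45.6, 32.8]), 5.2, np.float64(92.6), [(np.int32(106), [476.9, -327.8, 85.2], -1.48), (np.int32(87), [441.4, -332.5, 86.2], -1.46)])
```

View pics/s3.png

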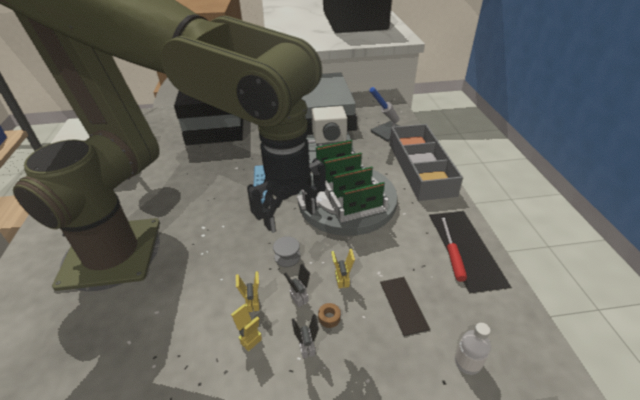

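Side view: gripper over clip A (299,283), path clear, no further black clips in the newly exposed area. Descend and squeeze.

Call:
step_arm(series=[{"dx": 0, "dy": 0, "dz": -0.035, "roll": 0, "fingers": 0.075}, {"dx": 0, "dy": 0, "dz": -0.035, "roll": 0, "fingers": 0.075}, {"dx": 0, "dy": 0, "dz": -0.03, "roll": 0, "fingers": 0.075}, {"dx": 0, "dy": 0, "dz": -0.025, "roll": 0, "fingers": 0.075}, {"dx": 0, "dy": 0, "dz": -0.022, "roll": 0, "fingers": 0.075}, {"dx": 0, "dy": 0, "dz": 0, "roll": 0, "fingers": 0.075}, {"dx": 0, "dy": 0, "dz": 0, "roll": 0, "fingers": 0.075}])

```text
time: 2.25
eef_pos: [452.7, -208.9, 74.2]
tool_rot: [-1.654, -2.667, 0.0]
contact_force: [0.3, -0.9, 0.1]
grip_width: 0.877
grip_force: 0.0
```

Call:
step_arm(series=[{"dx": 0, "dy": 0, "dz": 0, "roll": 0, "fingers": 0.05}, {"dx": 0, "dy": 0, "dz": 0, "roll": 0, "fingers": 0.04}, {"dx": 0, "dy": 0, "dz": 0, "roll": 0, "fingers": 0.03}, {"dx": 0, "dy": 0, "dz": 0, "roll": 0, "fingers": 0.02}, {"dx": 0, "dy": 0, "dz": 0, "roll": 0, "fingers": 0.01}, {"dx": 0, "dy": 0, "dz": 0, "roll": 0, "fingers": 0.01}, {"dx": 0, "dy": 0, "dz": 0, "roll": 0, "fingers": 0.01}, {"dx": 0, "dy": 0, "dz": 0, "roll": 0, "fingers": 0.01}, {"dx": 0, "dy": 0, "dz": 0, "roll": 0, "fingers": 0.01}])

```text
time: 3.0
eef_pos: [457.0, -209.9, 79.8]
tool_rot: [1.648, 2.665, 0.001]
contact_force: [0.6, 0.8, 9.4]
grip_width: 0.259
grip_force: 58.7
```

Call:
step_arm(series=[{"dx": 0, "dy": 0, "dz": 0.02, "roll": 0, "fingers": 0.01}, {"dx": 0, "dy": 0, "dz": 0.03, "roll": 0, "fingers": 0.01}, {"dx": 0, "dy": 0, "dz": 0.03, "roll": 0, "fingers": 0.01}, {"dx": 0, "dy": 0, "dz": 0.03, "roll": 0, "fingers": 0.01}, {"dx": 0, "dy": 0, "dz": 0.03, "roll": 0, "fingers": 0.01}, {"dx": 0, "dy": 0, "dz": 0.01, "roll": 0, "fingers": 0.01}, {"dx": 0, "dy": 0, "dz": 0, "roll": 0, "fingers": 0.01}, {"dx": 0, "dy": 0, "dz": 0, "roll": 0, "fingers": 0.01}])

```text
time: 3.67
eef_pos: [453.9, -208.3, 225.1]
tool_rot: [1.652, 2.671, -0.0]
contact_force: [-0.1, 0.6, -0.7]
grip_width: 0.256
grip_force: 59.2
```

```bash
python3 - <<'E'
from st import *
st(); s=save("side","s4.png",(130,330,210,400),4); np.savez("pics/s4.npz",**s)
E
```

```text
t 3.67 p [ 453.9 -208.3  225.1] ydir 0.463 q1,q6 [-0.54 -1.  ] F [-0.1  0.6 -0.7] w 21.8 g 59.2
```

View pics/s4.png

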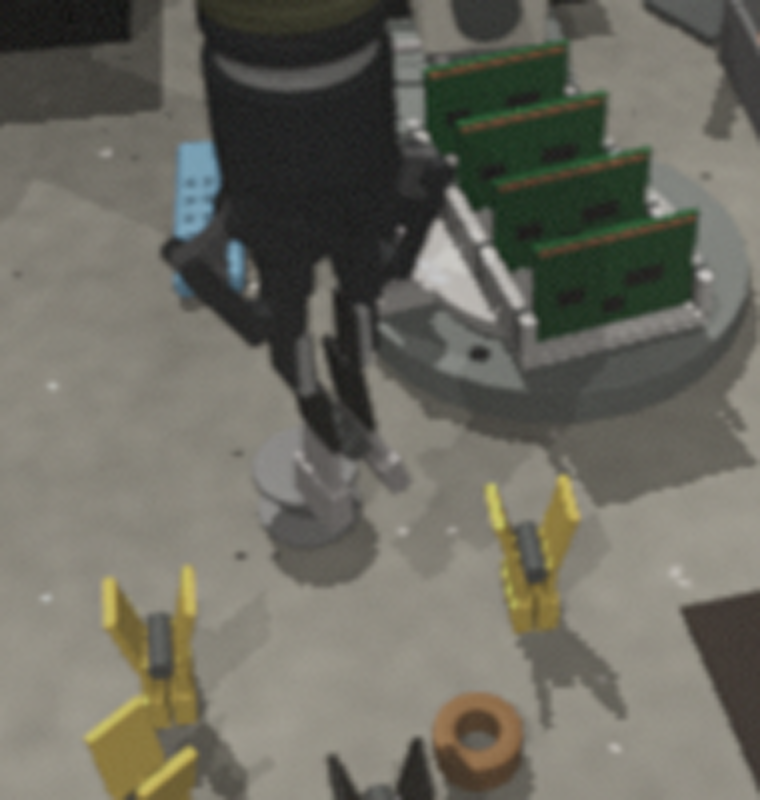

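Side crop: the clip hangs in the fingers with jaws open, hinge at crop (350,435). I check its tilt and tip height by depth.

```bash
cat > held.py <<'E'
from st import *
def held(s,zr=-110):
    r=readout.sense(); p=r["eef_pos"]; y=R.from_rotvec(r["tool_rot"]).as_matrix()[:,1]
    w=pts(s)-p; u=w@y; v=w[...,0]*-y[1]+w[...,1]*y[0]
    m=(abs(u)<45)&(abs(v)<40)&(w[...,2]<0)&(w[...,2]>zr)
    for lo in range(zr,0,8):
        k=m&(w[...,2]>=lo)&(w[...,2]<lo+8)
        if k.sum()>3:
            q=u[k]; print(lo,k.sum(),"u",np.percentile(q,[2,50,98]).round(1),"v",np.percentile(v[k],[2,98]).round(1),"V",s["pixels"][k].mean().round())
E
python3 - <<'E'
from held import *
held(dict(np.load("pics/s4.npz")))
print("top"); held(snapshot("top"))
E
```

```text
-78 39 u [-14.4 -12.6  27.7] v [-17.3  15.2] V 98.0
-70 61 u [-14.1 -11.7  31.2] v [-18.1  14.8] V 96.0
-62 64 u [-13.2  -9.9  28.9] v [-17.5  16.4] V 102.0
-54 85 u [-12.1  -8.1  26.1] v [-17.9  15.3] V 110.0
-46 33 u [-9.9 -8.3 21.4] v [-14.4  10.7] V 97.0
-38 56 u [-9.1 -2.8 19.2] v [-16.6  11.3] V 86.0
-30 98 u [-8.5  5.4 14.5] v [-16.5  13. ] V 62.0
-22 48 u [-9.8  3.2 14.7] v [-15.6  14.9] V 46.0
-14 47 u [-10.8   9.   14.6] v [-15.9  12.4] V 43.0
-6 35 u [-11.2   7.6  13. ] v [-17.4  12.8] V 43.0
top
-78 4 u [-13.1  26.1  32.4] v [-9.2 21.3] V 131.0
-70 10 u [-7.4 30.3 32.3] v [-4.9 21.1] V 120.0
-62 9 u [-8.1 27.7 29. ] v [-0.8 21.8] V 111.0
-54 5 u [-10.2  24.6  25.6] v [-2.6 21.6] V 111.0
-30 6 u [-4.2 -1.9  0.5] v [-7.7 -1.1] V 64.0
```

The clip hangs tilted about 0.15 rad, with the tip centre at u≈+8 and tips about 78 mm below the TCP. I compensate by placing the TCP 8 mm short of edge3 (612.5,136) along u.

Call:
step_arm(series=[{"dx": 0.01, "dy": 0.02, "dz": 0.015, "roll": 0.1, "fingers": 0.01}, {"dx": 0.0133, "dy": 0.028, "dz": 0, "roll": 0.11, "fingers": 0.01}, {"dx": 0.0133, "dy": 0.028, "dz": 0, "roll": 0.11, "fingers": 0.01}, {"dx": 0.0133, "dy": 0.028, "dz": 0, "roll": 0.11, "fingers": 0.01}, {"dx": 0.0133, "dy": 0.028, "dz": 0, "roll": 0.11, "fingers": 0.01}, {"dx": 0.0133, "dy": 0.028, "dz": 0, "roll": 0.11, "fingers": 0.01}, {"dx": 0.0133, "dy": 0.028, "dz": 0, "roll": 0.11, "fingers": 0.01}, {"dx": 0.0133, "dy": 0.028, "dz": 0, "roll": 0.11, "fingers": 0.01}, {"dx": 0.0133, "dy": 0.028, "dz": 0, "roll": 0.11, "fingers": 0.01}, {"dx": 0.0133, "dy": 0.028, "dz": 0, "roll": 0.11, "fingers": 0.01}])

```text
time: 4.6
eef_pos: [582.9, 65.1, 236.9]
tool_rot: [-0.019, -3.137, 0.0]
contact_force: [0.2, 0.2, -0.7]
grip_width: 0.262
grip_force: 59.2
```

Call:
step_arm(series=[{"dx": 0.0133, "dy": 0.028, "dz": 0, "roll": 0.11, "fingers": 0.01}, {"dx": 0.0133, "dy": 0.028, "dz": 0, "roll": 0.102, "fingers": 0.01}, {"dx": 0.0105, "dy": 0.026, "dz": 0, "roll": 0, "fingers": 0.01}, {"dx": 0.0066, "dy": 0.0105, "dz": 0, "roll": 0, "fingers": 0.01}, {"dx": 0, "dy": 0, "dz": 0, "roll": 0, "fingers": 0.01}, {"dx": 0, "dy": 0, "dz": 0, "roll": 0, "fingers": 0.01}, {"dx": 0, "dy": 0, "dz": 0, "roll": 0, "fingers": 0.01}])

```text
time: 5.18
eef_pos: [626.6, 155.0, 238.9]
tool_rot: [0.303, -3.125, 0.001]
contact_force: [-0.0, -0.9, 0.2]
grip_width: 0.26
grip_force: 59.2
```

```bash
python3 - <<'E'
from held import *
st(); s=save("side","s5.png",(60,260,230,430),4); held(s,-130); 
print("top"); t=snapshot("top"); held(t,-130)
E
```

```text
t 5.18 p [626.6 155.  238.9] ydir 1.764 q1,q6 [ 0.16 -1.6 ] F [-0.  -0.9  0.2] w 22.2 g 59.2
-130 68 u [-21.5 -18.2 -15.5] v [-36.4  37.9] V 41.0
-122 58 u [-20.6 -18.1 -15.6] v [-36.   37.2] V 46.0
-114 76 u [-21.8 -17.3 -12.7] v [-36.7  38.2] V 61.0
-82 22 u [-16.  -12.9  21.2] v [-13.3  21.3] V 88.0
-74 51 u [-16.1 -13.   25.6] v [-13.   21.8] V 92.0
-66 49 u [-15.7 -12.2  25.2] v [-12.7  20.9] V 92.0
-58 62 u [-14.5  -8.7  24.4] v [-12.6  21.2] V 103.0
-50 32 u [-11.5  -9.2  17.5] v [-11.2  16.3] V 93.0
-42 36 u [-11.4  -8.5   5.4] v [-11.1  18.8] V 91.0
-34 40 u [-10.5  -8.   14.1] v [-11.4  20. ] V 63.0
-26 37 u [-11.4  -9.1  14. ] v [-13.4  18.2] V 35.0
-18 40 u [-12.3  -9.7  14.1] v [-11.7  18.3] V 33.0
-10 39 u [-12.3 -10.4  12.5] v [-11.4  18. ] V 35.0
-2 11 u [-12.7 -11.2   7. ] v [-9.6 17.1] V 32.0
top
```

View pics/s5.png

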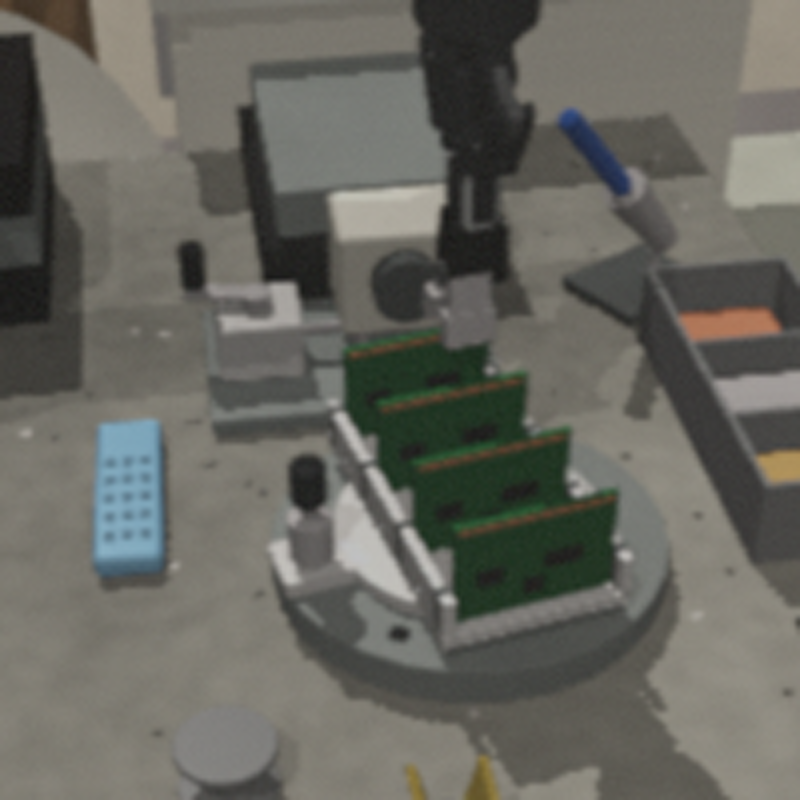

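Side crop: the clip overshot past board 3 (my sums were off); its jaws are at crop (455,300), over board 4. Correct by (-12.8,-25.4), then lower partway.

Call:
step_arm(series=[{"dx": -0.0064, "dy": -0.0127, "dz": 0, "roll": 0, "fingers": 0.01}, {"dx": -0.0064, "dy": -0.0127, "dz": 0, "roll": 0, "fingers": 0.01}, {"dx": 0, "dy": 0, "dz": 0, "roll": 0, "fingers": 0.01}, {"dx": 0, "dy": 0, "dz": -0.012, "roll": 0, "fingers": 0.01}, {"dx": 0, "dy": 0, "dz": -0.012, "roll": 0, "fingers": 0.01}, {"dx": 0, "dy": 0, "dz": -0.012, "roll": 0, "fingers": 0.01}, {"dx": 0, "dy": 0, "dz": 0, "roll": 0, "fingers": 0.01}, {"dx": 0, "dy": 0, "dz": 0, "roll": 0, "fingers": 0.01}])

```text
time: 5.95
eef_pos: [613.4, 130.8, 201.7]
tool_rot: [0.305, -3.123, 0.0]
contact_force: [0.0, -0.3, -0.3]
grip_width: 0.258
grip_force: 59.2
```

```bash
python3 - <<'E'
from held import *
st(); s=save("side","s6.png",(90,220,270,400),6)
E
```

```text
t 5.95 p [613.4 130.8 201.7] ydir 1.765 q1,q6 [ 0.12 -1.64] F [ 0.  -0.3 -0.3] w 22.0 g 59.2
```

View pics/s6.png

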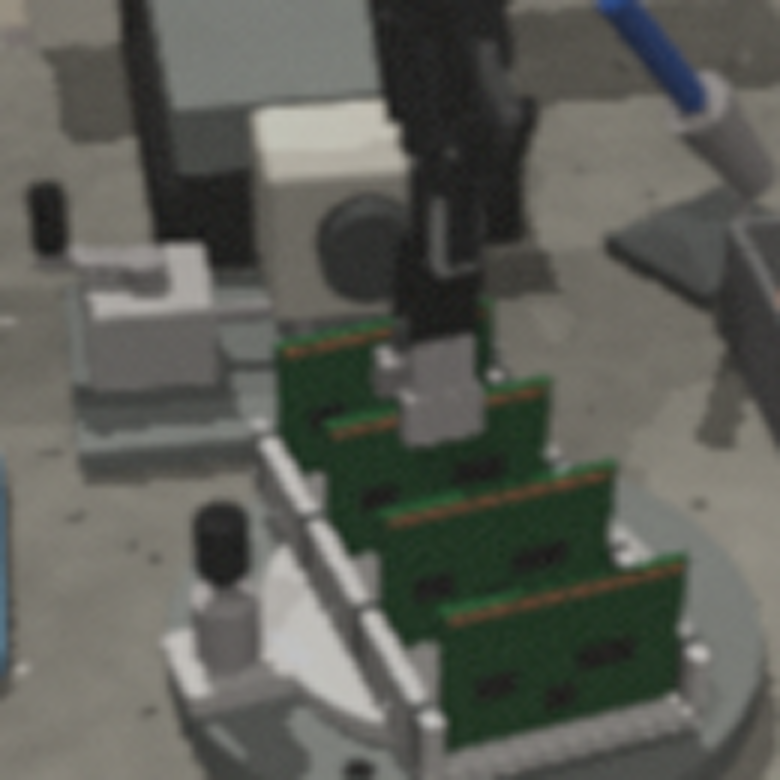

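The clip is astride board 3: near jaw at crop (440,400) before the edge, far jaw at (385,370) behind it, no contact force. Lower 16 mm and release slowly.

Call:
step_arm(series=[{"dx": 0, "dy": 0, "dz": -0.008, "roll": 0, "fingers": 0.01}, {"dx": 0, "dy": 0, "dz": -0.008, "roll": 0, "fingers": 0.01}, {"dx": 0, "dy": 0, "dz": 0, "roll": 0, "fingers": 0.01}, {"dx": 0, "dy": 0, "dz": 0, "roll": 0, "fingers": 0.01}])

```text
time: 6.33
eef_pos: [614.0, 130.7, 187.2]
tool_rot: [0.305, -3.125, 0.0]
contact_force: [0.1, 0.1, 0.6]
grip_width: 0.261
grip_force: 59.2
```

Call:
step_arm(series=[{"dx": 0, "dy": 0, "dz": 0, "roll": 0, "fingers": 0.027}, {"dx": 0, "dy": 0, "dz": 0, "roll": 0, "fingers": 0.033}, {"dx": 0, "dy": 0, "dz": 0, "roll": 0, "fingers": 0.039}, {"dx": 0, "dy": 0, "dz": 0, "roll": 0, "fingers": 0.045}, {"dx": 0, "dy": 0, "dz": 0, "roll": 0, "fingers": 0.05}, {"dx": 0, "dy": 0, "dz": 0, "roll": 0, "fingers": 0.058}, {"dx": 0, "dy": 0, "dz": 0, "roll": 0, "fingers": 0.062}, {"dx": 0, "dy": 0, "dz": 0, "roll": 0, "fingers": 0.062}])

```text
time: 7.0
eef_pos: [614.7, 130.7, 188.5]
tool_rot: [-0.305, 3.126, -0.0]
contact_force: [-0.1, -0.2, -0.6]
grip_width: 0.727
grip_force: 0.0
```

```bash
python3 - <<'E'
from held import *
st(); s=snapshot("side"); held(s,-95)
E
```

```text
t 7.0 p [614.7 130.7 188.5] ydir 1.765 q1,q6 [ 0.12 -1.64] F [-0.1 -0.2 -0.6] w 62.1 g 0.0
-95 60 u [1.4 4.3 7.3] v [-37.4  36.8] V 38.0
-87 41 u [0.9 2.9 4.9] v [-39.1  37.5] V 46.0
-79 46 u [-10.3   1.9   6.1] v [-39.   39.6] V 54.0
-71 65 u [-10.5  -5.6   5.6] v [-37.8  37.4] V 70.0
-63 76 u [-10.8   1.1   9.6] v [-36.8  37.7] V 77.0
-55 46 u [-11.3  -7.4  14.4] v [-14.1  19.7] V 105.0
-47 36 u [-10.2  -6.4  15.7] v [-10.3  16.2] V 90.0
-39 25 u [-9.5 -6.8 -0.8] v [-8.4 15.6] V 92.0
-31 31 u [-9.6 -6.2 15.3] v [-9.3 18.8] V 71.0
-23 46 u [-10.9  -8.2  18.9] v [-11.4  18.9] V 38.0
-15 35 u [-12.2  -9.4  20.6] v [-13.1  17.4] V 32.0
-7 40 u [-14.4  -9.1  19.9] v [-10.4  17.8] V 34.0
```

Call:
step_arm(series=[{"dx": 0, "dy": 0, "dz": 0.006, "roll": 0, "fingers": 0.068}, {"dx": 0, "dy": 0, "dz": 0.015, "roll": 0, "fingers": 0.068}, {"dx": 0, "dy": 0, "dz": 0.025, "roll": 0, "fingers": 0.068}, {"dx": 0, "dy": 0, "dz": 0.025, "roll": 0, "fingers": 0.068}, {"dx": -0.0106, "dy": -0.0302, "dz": 0, "roll": -0.11, "fingers": 0.075}, {"dx": -0.0106, "dy": -0.0302, "dz": 0, "roll": -0.11, "fingers": 0.075}, {"dx": -0.01, "dy": -0.03, "dz": 0, "roll": -0.11, "fingers": 0.075}, {"dx": -0.01, "dy": -0.03, "dz": 0, "roll": -0.11, "fingers": 0.075}, {"dx": -0.01, "dy": -0.03, "dz": 0, "roll": -0.11, "fingers": 0.075}, {"dx": -0.01, "dy": -0.03, "dz": 0, "roll": -0.11, "fingers": 0.075}])

```text
time: 7.88
eef_pos: [553.1, -51.0, 261.3]
tool_rot: [0.732, 3.053, 0.0]
contact_force: [0.6, -0.1, 1.1]
grip_width: 0.879
grip_force: 0.0
```

Call:
step_arm(series=[{"dx": -0.01, "dy": -0.03, "dz": 0, "roll": -0.11, "fingers": 0.075}, {"dx": -0.01, "dy": -0.03, "dz": 0, "roll": -0.11, "fingers": 0.075}, {"dx": -0.01, "dy": -0.03, "dz": 0, "roll": -0.11, "fingers": 0.075}, {"dx": -0.01, "dy": -0.03, "dz": 0, "roll": -0.11, "fingers": 0.075}, {"dx": -0.01, "dy": -0.03, "dz": 0, "roll": -0.11, "fingers": 0.075}, {"dx": -0.01, "dy": -0.03, "dz": 0, "roll": -0.11, "fingers": 0.075}, {"dx": -0.01, "dy": -0.03, "dz": 0, "roll": -0.11, "fingers": 0.075}, {"dx": 0, "dy": 0, "dz": 0, "roll": 0, "fingers": 0.075}, {"dx": 0, "dy": 0, "dz": 0, "roll": 0, "fingers": 0.075}])

```text
time: 8.63
eef_pos: [483.1, -261.1, 260.8]
tool_rot: [1.822, 2.557, 0.001]
contact_force: [0.1, 0.8, 0.2]
grip_width: 0.882
grip_force: 0.0
```

```bash
python3 - <<'E'
from held import *
st(); s=save("side","s7.png",(50,350,200,500),2)
print(clip(s,(459,-328))[:4]); print(clip(snapshot("top"),(459,-328))[:4])
E
```

```text
t 8.63 p [ 483.1 -261.1  260.8] ydir 0.333 q1,q6 [-0.59 -0.93] F [0.1 0.8 0.2] w 75.3 g 0.0
(array([ 459.1, -328.5]), array([44.5, 30.8]), 4.6, np.float64(92.4))Traceback (most recent call last):
  File "<stdin>", line 3, in <module>
  File "m.py", line 17, in clip
    return np.round(c,1),np.round(sz,1),round(a,1),np.percentile(p[:,2],97).round(1),L
                                                   ~~~~~~~~~~~~~^^^^^^^^^^^
    return _quantile_unchecked(
        a, q, axis, out, overwrite_input, method, keepdims, weights)
    return _ureduce(a,
                    func=_quantile_ureduce_func,
    ...<5 lines>...
                    overwrite_input=overwrite_input,
                    method=method)
    r = func(a, **kwargs)
    result = _quantile(arr,
                       quantiles=q,
    ...<2 lines>...
                       out=out,
                       weights=wgt)
    slices_having_nans = np.isnan(arr[-1, ...])
                                  ~~~^^^^^^^^^
IndexError: index -1 is out of bounds for axis 0 with size 0
```

View pics/s7.png

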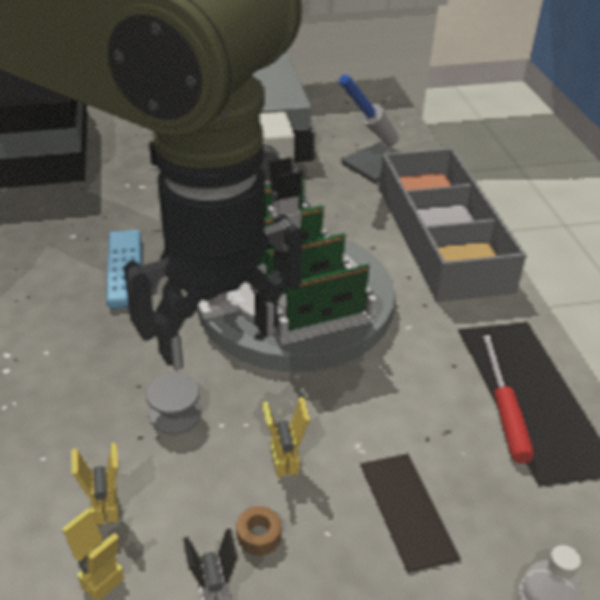

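The clip on board 3 stands at crop (287,190) and clip B has not moved (crop (210,565)). Move over B, then down.

Call:
step_arm(series=[{"dx": -0.0082, "dy": -0.022, "dz": 0, "roll": -0.085, "fingers": 0.075}, {"dx": -0.0083, "dy": -0.022, "dz": 0, "roll": -0.085, "fingers": 0.075}, {"dx": -0.0083, "dy": -0.0221, "dz": 0, "roll": -0.085, "fingers": 0.075}, {"dx": 0, "dy": 0, "dz": -0.03, "roll": 0, "fingers": 0.075}, {"dx": 0, "dy": 0, "dz": -0.035, "roll": 0, "fingers": 0.075}, {"dx": 0, "dy": 0, "dz": -0.035, "roll": 0, "fingers": 0.075}, {"dx": 0, "dy": 0, "dz": -0.03, "roll": 0, "fingers": 0.075}, {"dx": 0, "dy": 0, "dz": 0, "roll": 0, "fingers": 0.075}])

```text
time: 9.4
eef_pos: [455.5, -321.4, 122.0]
tool_rot: [-2.119, -2.302, 0.0]
contact_force: [-0.8, 0.4, -0.8]
grip_width: 0.879
grip_force: 0.0
```

```bash
python3 - <<'E'
from held import *
st(); s=snapshot("side"); print(clip(s,(459,-328))[:4])
E
```

```text
t 9.4 p [ 455.5 -321.4  122. ] ydir 0.083 q1,q6 [-0.71 -0.79] F [-0.8  0.4 -0.8] w 75.1 g 0.0
(array([ 459. , -328.4]), array([44.1, 31.5]), 5.3, np.float64(92.7))
```

Call:
step_arm(series=[{"dx": 0, "dy": 0, "dz": 0, "roll": 0, "fingers": 0.075}, {"dx": 0, "dy": 0, "dz": 0, "roll": 0, "fingers": 0.075}, {"dx": 0, "dy": 0, "dz": 0, "roll": 0, "fingers": 0.075}])

```text
time: 9.7
eef_pos: [460.3, -326.8, 132.6]
tool_rot: [2.126, 2.305, 0.0]
contact_force: [-0.1, 0.2, 0.5]
grip_width: 0.88
grip_force: 0.0
```

Call:
step_arm(series=[{"dx": -0.001, "dy": 0, "dz": -0.018, "roll": 0, "fingers": 0.075}, {"dx": 0, "dy": 0, "dz": -0.018, "roll": 0, "fingers": 0.075}, {"dx": 0, "dy": 0, "dz": -0.016, "roll": 0, "fingers": 0.075}, {"dx": 0, "dy": 0, "dz": 0, "roll": 0, "fingers": 0.075}, {"dx": 0, "dy": 0, "dz": 0, "roll": 0, "fingers": 0.075}, {"dx": 0, "dy": 0, "dz": 0, "roll": 0, "fingers": 0.075}])

```text
time: 10.2
eef_pos: [458.6, -326.7, 79.4]
tool_rot: [2.129, 2.306, 0.0]
contact_force: [0.4, -0.4, -0.3]
grip_width: 0.878
grip_force: 0.0
```

Call:
step_arm(series=[{"dx": 0, "dy": 0, "dz": 0, "roll": 0, "fingers": 0.055}, {"dx": 0, "dy": 0, "dz": 0, "roll": 0, "fingers": 0.048}, {"dx": 0, "dy": 0, "dz": 0, "roll": 0, "fingers": 0.042}, {"dx": 0, "dy": 0, "dz": 0, "roll": 0, "fingers": 0.036}, {"dx": 0, "dy": 0, "dz": 0, "roll": 0, "fingers": 0.03}, {"dx": 0, "dy": 0, "dz": 0, "roll": 0, "fingers": 0.024}, {"dx": 0, "dy": 0, "dz": 0, "roll": 0, "fingers": 0.018}, {"dx": 0, "dy": 0, "dz": 0, "roll": 0, "fingers": 0.01}, {"dx": 0, "dy": 0, "dz": 0, "roll": 0, "fingers": 0.01}, {"dx": 0, "dy": 0, "dz": 0, "roll": 0, "fingers": 0.01}])

```text
time: 11.03
eef_pos: [460.4, -329.2, 84.7]
tool_rot: [2.124, 2.302, -0.002]
contact_force: [-6.1, 1.7, 23.5]
grip_width: 0.118
grip_force: 12.0
```

Call:
step_arm(series=[{"dx": 0, "dy": 0, "dz": 0.02, "roll": 0, "fingers": 0.01}, {"dx": 0, "dy": 0, "dz": 0.03, "roll": 0, "fingers": 0.01}, {"dx": 0, "dy": 0, "dz": 0.03, "roll": 0, "fingers": 0.01}, {"dx": 0, "dy": 0, "dz": 0.03, "roll": 0, "fingers": 0.01}, {"dx": 0, "dy": 0, "dz": 0.03, "roll": 0, "fingers": 0.01}, {"dx": 0, "dy": 0, "dz": 0.02, "roll": 0, "fingers": 0.01}, {"dx": 0, "dy": 0, "dz": 0, "roll": 0, "fingers": 0.01}, {"dx": 0, "dy": 0, "dz": 0, "roll": 0, "fingers": 0.01}, {"dx": 0, "dy": 0, "dz": 0, "roll": 0, "fingers": 0.01}])

```text
time: 11.78
eef_pos: [457.1, -325.4, 236.2]
tool_rot: [-2.13, -2.307, 0.0]
contact_force: [0.6, 1.3, -1.0]
grip_width: 0.116
grip_force: 0.0
```

```bash
python3 - <<'E'
from held import *
st(); held(snapshot("side"),-95); print("top"); held(snapshot("top"),-95)
E
```

```text
t 11.78 p [ 457.1 -325.4  236.2] ydir 0.08 q1,q6 [-0.71 -0.79] F [ 0.6  1.3 -1. ] w 9.9 g 0.0
top
```

The grip slipped off, so I look again.

```bash
python3 - <<'E'
from held import *
s=save("side","s8.png",(200,400,200,400),3)
print(clip(s,(459,-328),70)); np.savez("pics/s8.npz",**s)
E
```

```text
(array([ 463.5, -327.8]), array([45.3, 32. ]), 5.0, np.float64(92.4), [(np.int32(108), [480.7, -328.6, 84.9], -1.47), (np.int32(81), [445.5, -332.8, 86.0], -1.45)])
```

View pics/s8.png

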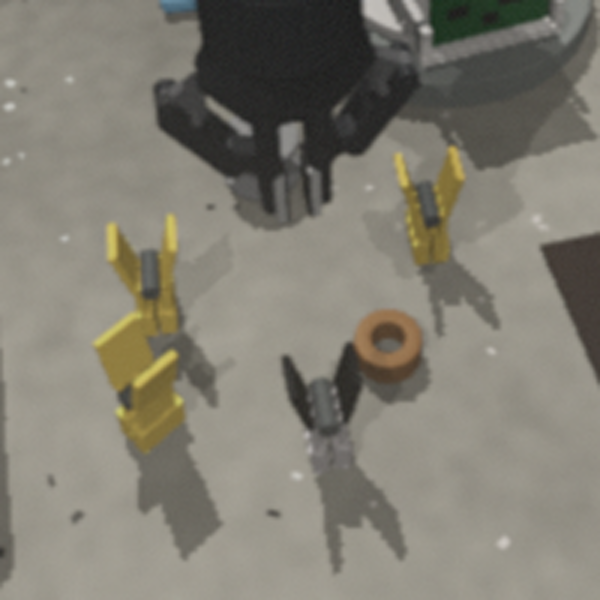

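Clip B still stands, now at (462.5,-327), crop (325,400). I regrasp lower (TCP z≈66) with a gentler 40 N.

Call:
step_arm(series=[{"dx": 0.0054, "dy": -0.0016, "dz": -0.03, "roll": 0.005, "fingers": 0.075}, {"dx": 0, "dy": 0, "dz": -0.03, "roll": 0, "fingers": 0.075}, {"dx": 0, "dy": 0, "dz": 0, "roll": 0, "fingers": 0.075}, {"dx": 0, "dy": 0, "dz": -0.03, "roll": 0, "fingers": 0.075}, {"dx": 0, "dy": 0, "dz": -0.03, "roll": 0, "fingers": 0.075}, {"dx": 0, "dy": 0, "dz": -0.025, "roll": 0, "fingers": 0.075}, {"dx": 0, "dy": 0, "dz": -0.025, "roll": 0, "fingers": 0.075}, {"dx": 0, "dy": 0, "dz": 0, "roll": 0, "fingers": 0.075}, {"dx": 0, "dy": 0, "dz": 0, "roll": 0, "fingers": 0.075}, {"dx": 0, "dy": 0, "dz": 0, "roll": 0, "fingers": 0.075}], grip_force=40)

```text
time: 12.77
eef_pos: [463.8, -328.1, 69.0]
tool_rot: [2.124, 2.312, 0.0]
contact_force: [0.4, 0.2, 0.9]
grip_width: 0.883
grip_force: 0.0
```

Call:
step_arm(series=[{"dx": 0, "dy": 0, "dz": 0, "roll": 0, "fingers": 0.055}, {"dx": 0, "dy": 0, "dz": 0, "roll": 0, "fingers": 0.048}, {"dx": 0, "dy": 0, "dz": 0, "roll": 0, "fingers": 0.044}, {"dx": 0, "dy": 0, "dz": 0, "roll": 0, "fingers": 0.04}, {"dx": 0, "dy": 0, "dz": 0, "roll": 0, "fingers": 0.036}, {"dx": 0, "dy": 0, "dz": 0, "roll": 0, "fingers": 0.032}, {"dx": 0, "dy": 0, "dz": 0, "roll": 0, "fingers": 0.028}, {"dx": 0, "dy": 0, "dz": 0, "roll": 0, "fingers": 0.024}, {"dx": 0, "dy": 0, "dz": 0, "roll": 0, "fingers": 0.022}, {"dx": 0, "dy": 0, "dz": 0, "roll": 0, "fingers": 0.02}])

```text
time: 13.6
eef_pos: [464.4, -329.3, 71.5]
tool_rot: [2.121, 2.311, -0.001]
contact_force: [-3.2, 0.8, 12.4]
grip_width: 0.295
grip_force: 38.6
```

```bash
python3 - <<'E'
from held import *
st(); held(snapshot("side"),-70)
E
```

```text
t 13.6 p [ 464.4 -329.3   71.5] ydir 0.085 q1,q6 [-0.71 -0.8 ] F [-3.2  0.8 12.4] w 25.2 g 38.6
-70 225 u [-42.3   3.8  42.7] v [-38.3  39.1] V 125.0
-62 58 u [-35.6 -29.4  44.2] v [-16.6  39. ] V 108.0
-54 82 u [-32.8 -19.   43.5] v [-16.2  39.1] V 113.0
-46 76 u [-29.8 -26.    8.8] v [-16.4  16.6] V 130.0
-38 38 u [-25.1 -22.6   5.6] v [-14.2  14.2] V 117.0
-30 49 u [-21.6 -18.6   5.7] v [-15.5  14.5] V 100.0
-22 112 u [-18.5  -3.    6.1] v [-15.4  16.5] V 74.0
-14 35 u [-17.5   3.    8. ] v [-14.7  10.8] V 51.0
-6 24 u [-16.1   3.9   9.3] v [-14.3  15. ] V 49.0
```

Gripped at 25 mm. Lift and measure.

Call:
step_arm(series=[{"dx": 0, "dy": 0, "dz": 0, "roll": 0, "fingers": 0.01}, {"dx": 0, "dy": 0, "dz": 0.01, "roll": 0, "fingers": 0.01}, {"dx": 0, "dy": 0, "dz": 0.03, "roll": 0, "fingers": 0.01}, {"dx": 0, "dy": 0, "dz": 0.03, "roll": 0, "fingers": 0.01}, {"dx": 0, "dy": 0, "dz": 0.03, "roll": 0, "fingers": 0.01}, {"dx": 0, "dy": 0, "dz": 0.03, "roll": 0, "fingers": 0.01}, {"dx": 0, "dy": 0, "dz": 0.03, "roll": 0, "fingers": 0.01}, {"dx": 0, "dy": 0, "dz": 0.01, "roll": 0, "fingers": 0.01}, {"dx": 0, "dy": 0, "dz": 0, "roll": 0, "fingers": 0.01}, {"dx": 0, "dy": 0, "dz": 0, "roll": 0, "fingers": 0.01}], grip_force=60)

```text
time: 14.48
eef_pos: [462.8, -327.2, 236.7]
tool_rot: [-2.125, -2.314, -0.0]
contact_force: [-0.2, 0.9, -1.4]
grip_width: 0.281
grip_force: 58.1
```

```bash
python3 - <<'E'
from held import *
st(); held(snapshot("side"),-85); print("top"); held(snapshot("top"),-85)
E
```

```text
t 14.48 p [ 462.8 -327.2  236.7] ydir 0.085 q1,q6 [-0.71 -0.8 ] F [-0.2  0.9 -1.4] w 24.0 g 58.1
-69 26 u [-34.5   3.3  11.8] v [-17.4   4.7] V 116.0
-61 75 u [-34.2 -30.2  11.8] v [-17.4  17.7] V 117.0
-53 104 u [-31.3  -8.9  11.7] v [-17.3  15.9] V 116.0
-45 101 u [-28.7 -24.6  10.3] v [-16.9  19. ] V 133.0
-37 52 u [-23.8 -21.2   8.4] v [-14.   11.4] V 117.0
-29 73 u [-20.7 -14.    6.3] v [-16.7  12.7] V 101.0
-21 149 u [-17.9  -3.1   5.4] v [-15.7  15.4] V 76.0
-13 49 u [-16.6   3.7   9. ] v [-15.3  10.8] V 54.0
-5 33 u [-15.4   4.5   9.1] v [-15.2  15.1] V 46.0
top
-69 5 u [0.7 4.9 9.6] v [19.8 22.2] V 128.0
-61 9 u [-0.6  4.3 10.2] v [19.9 21.7] V 117.0
-53 13 u [-1.   4.3  9.1] v [15.9 21.4] V 147.0
-45 5 u [-2.2  1.9  5.7] v [16.8 21.6] V 131.0
-37 5 u [2.9 4.6 6.7] v [16.3 17.5] V 114.0
```

Clip B is held: tip centre u≈-11.5, tips about 68 mm below the TCP. Target TCP is (637,11) at yaw 1.765 for board 1, using 15 equal rows.

Call:
step_arm(series=[{"dx": 0.0116, "dy": 0.0225, "dz": 0, "roll": 0.112, "fingers": 0.01}, {"dx": 0.0116, "dy": 0.0225, "dz": 0, "roll": 0.112, "fingers": 0.01}, {"dx": 0.0116, "dy": 0.0225, "dz": 0, "roll": 0.112, "fingers": 0.01}, {"dx": 0.0116, "dy": 0.0225, "dz": 0, "roll": 0.112, "fingers": 0.01}, {"dx": 0.0116, "dy": 0.0225, "dz": 0, "roll": 0.112, "fingers": 0.01}, {"dx": 0.0116, "dy": 0.0225, "dz": 0, "roll": 0.112, "fingers": 0.01}, {"dx": 0.0116, "dy": 0.0225, "dz": 0, "roll": 0.112, "fingers": 0.01}, {"dx": 0.0116, "dy": 0.0225, "dz": 0, "roll": 0.112, "fingers": 0.01}, {"dx": 0.0116, "dy": 0.0225, "dz": 0, "roll": 0.112, "fingers": 0.01}, {"dx": 0.0116, "dy": 0.0225, "dz": 0, "roll": 0.112, "fingers": 0.01}])

```text
time: 15.42
eef_pos: [578.1, -100.8, 233.9]
tool_rot: [-0.562, -3.086, -0.001]
contact_force: [0.7, 0.1, -0.4]
grip_width: 0.282
grip_force: 58.1
```

Call:
step_arm(series=[{"dx": 0.0116, "dy": 0.0225, "dz": 0, "roll": 0.112, "fingers": 0.01}, {"dx": 0.0116, "dy": 0.0225, "dz": 0, "roll": 0.112, "fingers": 0.01}, {"dx": 0.0116, "dy": 0.0225, "dz": 0, "roll": 0.112, "fingers": 0.01}, {"dx": 0.0116, "dy": 0.0225, "dz": 0, "roll": 0.112, "fingers": 0.01}, {"dx": 0.0116, "dy": 0.0225, "dz": 0, "roll": 0.112, "fingers": 0.01}, {"dx": 0, "dy": 0, "dz": 0, "roll": 0, "fingers": 0.01}, {"dx": 0, "dy": 0, "dz": 0, "roll": 0, "fingers": 0.01}, {"dx": 0, "dy": 0, "dz": 0, "roll": 0, "fingers": 0.01}, {"dx": 0, "dy": 0, "dz": 0, "roll": 0, "fingers": 0.01}])

```text
time: 16.17
eef_pos: [636.1, 9.3, 235.8]
tool_rot: [0.302, -3.125, -0.0]
contact_force: [-0.0, 0.4, -0.4]
grip_width: 0.281
grip_force: 58.0
```

```bash
python3 - <<'E'
from held import *
st(); s=snapshot("side"); held(s,-120); print("top"); held(snapshot("top"),-120)
E
```

```text
t 16.17 p [636.1   9.3 235.8] ydir 1.763 q1,q6 [-0.07 -1.83] F [-0.   0.4 -0.4] w 24.0 g 58.0
-120 71 u [-15.5 -13.5 -11.5] v [-37.5  37.2] V 43.0
-112 108 u [-15.6 -12.9  -7.9] v [-38.1  38.7] V 61.0
-72 18 u [-34.   -0.9   7.7] v [-11.8  21.5] V 86.0
-64 69 u [-36.1 -32.4   4.4] v [-12.9  21.2] V 100.0
-56 78 u [-34.1 -30.    6.9] v [-13.8  21.4] V 103.0
-48 76 u [-30.2 -26.    5.9] v [-14.2  21.1] V 106.0
-40 44 u [-25.9 -23.    4.7] v [-8.5 16.6] V 103.0
-32 52 u [-23.3 -19.6  -0.6] v [-10.2  19.6] V 98.0
-24 55 u [-20. -17.   3.] v [-10.8  20.1] V 78.0
-16 54 u [-18.1 -15.6   6.1] v [-12.5  19.7] V 37.0
-8 54 u [-17.9 -15.2   6.4] v [-12.6  18.4] V 35.0
top
```

Call:
step_arm(series=[{"dx": 0, "dy": 0.0025, "dz": -0.012, "roll": 0, "fingers": 0.01}, {"dx": 0, "dy": 0, "dz": -0.012, "roll": 0, "fingers": 0.01}, {"dx": 0, "dy": 0, "dz": -0.012, "roll": 0, "fingers": 0.01}, {"dx": 0, "dy": 0, "dz": -0.006, "roll": 0, "fingers": 0.01}, {"dx": 0, "dy": 0, "dz": 0, "roll": 0, "fingers": 0.01}, {"dx": 0, "dy": 0, "dz": 0, "roll": 0, "fingers": 0.01}])

```text
time: 16.77
eef_pos: [636.4, 12.6, 194.0]
tool_rot: [0.304, -3.125, -0.0]
contact_force: [-0.3, -0.0, -1.0]
grip_width: 0.277
grip_force: 58.1
```

```bash
python3 - <<'E'
from held import *
st(); s=save("side","s9.png",(110,240,290,420),4)
E
```

```text
t 16.77 p [636.4  12.6 194. ] ydir 1.765 q1,q6 [-0.06 -1.83] F [-0.3 -0.  -1. ] w 23.7 g 58.1
```

View pics/s9.png

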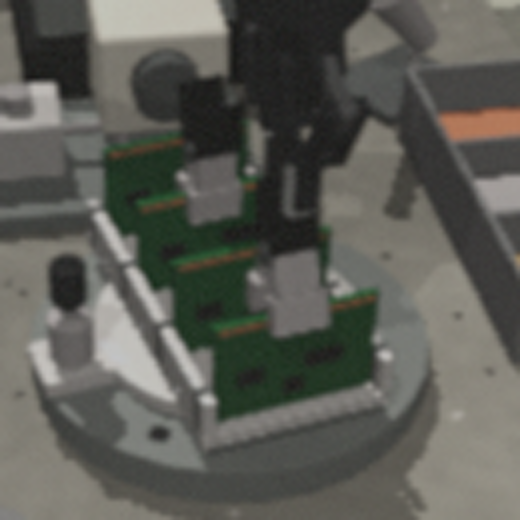

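The clip is astride board 1: near jaw at crop (300,305), far jaw behind at (258,285). Lower 18 mm and release, recentring toward the board as it opens.

Call:
step_arm(series=[{"dx": 0, "dy": 0, "dz": -0.009, "roll": 0, "fingers": 0.01}, {"dx": 0, "dy": 0, "dz": -0.009, "roll": 0, "fingers": 0.01}, {"dx": 0, "dy": 0, "dz": 0, "roll": 0, "fingers": 0.01}, {"dx": 0, "dy": 0, "dz": 0, "roll": 0, "fingers": 0.01}])

```text
time: 17.15
eef_pos: [636.4, 12.2, 176.1]
tool_rot: [0.304, -3.125, 0.001]
contact_force: [1.1, -1.5, -0.5]
grip_width: 0.277
grip_force: 58.5
```

Call:
step_arm(series=[{"dx": 0, "dy": 0, "dz": 0, "roll": 0, "fingers": 0.027}, {"dx": 0, "dy": 0, "dz": 0, "roll": 0, "fingers": 0.033}, {"dx": 0, "dy": -0.002, "dz": 0, "roll": 0, "fingers": 0.039}, {"dx": 0, "dy": -0.003, "dz": 0, "roll": 0, "fingers": 0.045}, {"dx": 0, "dy": -0.003, "dz": 0, "roll": 0, "fingers": 0.052}, {"dx": 0, "dy": -0.001, "dz": 0, "roll": 0, "fingers": 0.06}, {"dx": 0, "dy": 0, "dz": 0, "roll": 0, "fingers": 0.07}, {"dx": 0, "dy": 0, "dz": 0, "roll": 0, "fingers": 0.07}])

```text
time: 17.82
eef_pos: [637.0, 3.6, 177.5]
tool_rot: [-0.304, 3.126, 0.0]
contact_force: [-0.1, 1.2, 0.7]
grip_width: 0.819
grip_force: 0.0
```

```bash
python3 - <<'E'
from held import *
st(); s=snapshot("side"); held(s,-85)
E
```

```text
t 17.82 p [637.    3.6 177.5] ydir 1.765 q1,q6 [-0.08 -1.84] F [-0.1  1.2  0.7] w 70.0 g 0.0
-85 65 u [-9.7 -6.7 -3.8] v [-38.1  37.6] V 44.0
-77 29 u [-9.8 -7.9 -6. ] v [-39.1  39.4] V 44.0
-69 66 u [-21.2  -9.2  -5.9] v [-38.5  38.4] V 61.0
-61 71 u [-21.9 -15.5  -6.4] v [-36.6  36.8] V 71.0
-53 99 u [-21.5  -8.2  -0.2] v [-37.   39.2] V 80.0
-45 59 u [-21.8 -16.8   8.1] v [-18.   19.1] V 104.0
-37 36 u [-20.7 -18.    2.9] v [-10.1  15.7] V 92.0
-29 34 u [-20.  -17.6  -3.4] v [-12.6  17.9] V 84.0
-21 47 u [-20.3 -17.5   5.2] v [-14.1  17.7] V 60.0
-13 47 u [-21.8 -18.6   7. ] v [-12.2  17.4] V 36.0
-5 30 u [-22.5 -20.6   9.5] v [-12.7  16.4] V 34.0
```

Clip 2 is seated upright (tips at about z 106, centred on the board). Raise and check both clips before indexing.

Call:
step_arm(series=[{"dx": 0, "dy": 0, "dz": 0.006, "roll": 0, "fingers": 0.07}, {"dx": 0, "dy": 0, "dz": 0.015, "roll": 0, "fingers": 0.07}, {"dx": 0, "dy": 0, "dz": 0.028, "roll": 0, "fingers": 0.07}, {"dx": 0, "dy": 0, "dz": 0.028, "roll": 0, "fingers": 0.07}, {"dx": -0.0217, "dy": 0.0125, "dz": 0, "roll": 0, "fingers": 0.055}, {"dx": -0.0217, "dy": 0.0125, "dz": 0, "roll": 0, "fingers": 0.055}, {"dx": -0.0217, "dy": 0.0125, "dz": 0, "roll": 0, "fingers": 0.055}, {"dx": -0.0217, "dy": 0.0125, "dz": 0, "roll": 0, "fingers": 0.055}, {"dx": -0.0217, "dy": 0.0125, "dz": 0, "roll": 0, "fingers": 0.055}, {"dx": -0.0217, "dy": 0.0125, "dz": 0, "roll": 0, "fingers": 0.055}])

```text
time: 18.7
eef_pos: [506.1, 79.2, 256.1]
tool_rot: [-0.304, 3.125, 0.0]
contact_force: [-0.9, -0.1, -0.2]
grip_width: 0.646
grip_force: 0.0
```

Call:
step_arm(series=[{"dx": 0, "dy": 0, "dz": 0, "roll": 0, "fingers": 0.055}, {"dx": 0, "dy": 0, "dz": 0, "roll": 0, "fingers": 0.055}, {"dx": 0, "dy": 0, "dz": 0, "roll": 0, "fingers": 0.055}])

```text
time: 18.95
eef_pos: [507.4, 78.6, 255.7]
tool_rot: [-0.305, 3.124, -0.001]
contact_force: [0.6, -1.1, -0.0]
grip_width: 0.644
grip_force: 0.0
```

```bash
cat > onb.py <<'E'
from held import *
def onb(s,th=0.194):
    """clips in edge1 frame: x along, y thickness, z rel. edge; handle points only"""
    c,sn=np.cos(th),np.sin(th); C=np.array([619,101.5])
    w=pts(s); d=w[...,:2]-C; x=d[...,0]*c+d[...,1]*sn; y=-d[...,0]*sn+d[...,1]*c+105; z=w[...,2]
    V=s["pixels"].max(-1)
    for b in range(4):
        for lo,hi,nm in((165,205,"handles"),(100,150,"jaws")):
            m=(abs(y-70*b)<32)&(abs(x)<60)&(z>lo)&(z<hi)
            if nm=="jaws": m&=(abs(x+0)<40)&(s["pixels"].max(-1)-s["pixels"].min(-1)<30)&(V>70)
            if m.sum()>15: print("board",b+1,nm,m.sum(),"x",np.percentile(x[m],[3,97]).round(),"y-yb",(np.percentile(y[m],[3,97])-70*b).round(1),"z",np.percentile(z[m],[3,97]).round())
E
python3 - <<'E'
from onb import *
st(); s=snapshot("side"); onb(s)
w=pts(s); V=s["pixels"].max(-1); m=(np.hypot(w[...,0]-507,w[...,1]-79)<25)&(w[...,2]>95)&(w[...,2]<125)&(V<110)
p=w[m]; print("knob",len(p),p.min(0).round(),p.max(0).round())
E
```

```text
t 18.95 p [507.4  78.6 255.7] ydir 1.765 q1,q6 [ 0.05 -1.72] F [ 0.6 -1.1 -0. ] w 55.0 g 0.0
board 1 handles 315 x [-18.  13.] y-yb [-21.4  17.7] z [166. 202.]
board 1 jaws 231 x [-21.  31.] y-yb [-15.8   8.8] z [112. 147.]
board 3 handles 267 x [-16.  15.] y-yb [-21.3  18. ] z [167. 205.]
board 3 jaws 177 x [-19.  27.] y-yb [-16.6   7.3] z [116. 148.]
knob 118 [495.  65.  95.] [520.  93. 123.]
```

Both clips sit upright and centred, with handle tops at z≈203 so tips about 20 mm below the edge. Descend on the knob and grip.

Call:
step_arm(series=[{"dx": -0.0005, "dy": 0, "dz": -0.035, "roll": 0, "fingers": 0.055}, {"dx": 0, "dy": 0, "dz": -0.035, "roll": 0, "fingers": 0.055}, {"dx": 0, "dy": 0, "dz": -0.03, "roll": 0, "fingers": 0.055}, {"dx": 0, "dy": 0, "dz": -0.03, "roll": 0, "fingers": 0.055}, {"dx": 0, "dy": 0, "dz": -0.018, "roll": 0, "fingers": 0.055}, {"dx": 0, "dy": 0, "dz": 0, "roll": 0, "fingers": 0.055}, {"dx": 0, "dy": 0, "dz": 0, "roll": 0, "fingers": 0.055}])

```text
time: 19.58
eef_pos: [506.2, 78.1, 105.4]
tool_rot: [0.303, -3.124, -0.0]
contact_force: [-1.1, 0.7, 0.3]
grip_width: 0.639
grip_force: 0.0
```

Call:
step_arm(series=[{"dx": 0, "dy": 0, "dz": 0, "roll": 0, "fingers": 0.04}, {"dx": 0, "dy": 0, "dz": 0, "roll": 0, "fingers": 0.03}, {"dx": 0, "dy": 0, "dz": 0, "roll": 0, "fingers": 0.02}, {"dx": 0, "dy": 0, "dz": 0, "roll": 0, "fingers": 0.01}, {"dx": 0, "dy": 0, "dz": 0, "roll": 0, "fingers": 0.01}, {"dx": 0, "dy": 0, "dz": 0, "roll": 0, "fingers": 0.01}])

```text
time: 20.08
eef_pos: [508.0, 78.7, 109.0]
tool_rot: [-0.304, 3.122, -0.0]
contact_force: [-1.0, 0.1, 6.1]
grip_width: 0.234
grip_force: 58.5
```

Call:
step_arm(series=[{"dx": 0, "dy": 0, "dz": 0.004, "roll": 0, "fingers": 0.01}, {"dx": 0, "dy": 0, "dz": 0.005, "roll": 0, "fingers": 0.01}, {"dx": 0, "dy": 0, "dz": 0.005, "roll": 0, "fingers": 0.01}, {"dx": 0, "dy": 0, "dz": 0.005, "roll": 0, "fingers": 0.01}, {"dx": 0, "dy": 0, "dz": 0, "roll": 0, "fingers": 0.01}, {"dx": 0, "dy": 0, "dz": 0, "roll": 0, "fingers": 0.01}])

```text
time: 20.58
eef_pos: [507.7, 78.8, 125.3]
tool_rot: [-0.304, 3.122, -0.0]
contact_force: [7.7, 1.5, -8.6]
grip_width: 0.232
grip_force: 58.9
```

```bash
python3 - <<'E'
from st import *
st(); s=save("side","s10.png",(110,240,250,380),4)
E
```

```text
t 20.58 p [507.7  78.8 125.3] ydir 1.765 q1,q6 [ 0.05 -1.72] F [ 7.7  1.5 -8.6] w 19.8 g 58.9
```

View pics/s10.png

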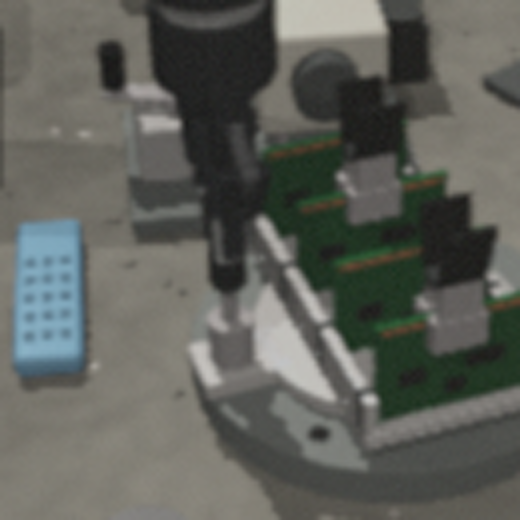

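The knob is lifted: stem showing at crop (233,300), both clips fine at (370,140) and (460,260). Swing 0.785 rad along the arc.

Call:
step_arm(series=[{"dx": 0.0021, "dy": -0.0087, "dz": 0.001, "roll": 0.0785, "fingers": 0.01}, {"dx": 0.0028, "dy": -0.0085, "dz": 0, "roll": 0.0785, "fingers": 0.01}, {"dx": 0.0035, "dy": -0.0083, "dz": 0, "roll": 0.0785, "fingers": 0.01}, {"dx": 0.0041, "dy": -0.008, "dz": 0, "roll": 0.0785, "fingers": 0.01}, {"dx": 0.0047, "dy": -0.0076, "dz": 0, "roll": 0.0785, "fingers": 0.01}, {"dx": 0.0053, "dy": -0.0072, "dz": 0, "roll": 0.0785, "fingers": 0.01}, {"dx": 0.0058, "dy": -0.0068, "dz": 0, "roll": 0.0785, "fingers": 0.01}, {"dx": 0.0064, "dy": -0.0063, "dz": 0, "roll": 0.0785, "fingers": 0.01}, {"dx": 0.0068, "dy": -0.0058, "dz": 0, "roll": 0.0785, "fingers": 0.01}, {"dx": 0.0073, "dy": -0.0052, "dz": 0, "roll": 0.0785, "fingers": 0.01}])

```text
time: 21.47
eef_pos: [555.0, 7.4, 124.9]
tool_rot: [-1.481, 2.769, 0.005]
contact_force: [4.5, 5.6, -7.8]
grip_width: 0.233
grip_force: 59.0
```

Call:
step_arm(series=[{"dx": 0, "dy": 0, "dz": 0, "roll": 0, "fingers": 0.01}, {"dx": 0, "dy": 0, "dz": 0, "roll": 0, "fingers": 0.01}, {"dx": 0, "dy": 0, "dz": 0, "roll": 0, "fingers": 0.01}, {"dx": 0, "dy": 0, "dz": 0, "roll": 0, "fingers": 0.01}])

```text
time: 21.8
eef_pos: [555.3, 7.2, 125.1]
tool_rot: [-1.475, 2.771, 0.002]
contact_force: [5.4, 3.7, -8.3]
grip_width: 0.226
grip_force: 59.1
```

```bash
cat > bl.py <<'E'
from held import *
def boards(s):
    w=pts(s); h=cv2.cvtColor(s["pixels"],cv2.COLOR_RGB2HSV)
    m=(h[...,0]>45)&(h[...,0]<85)&(h[...,1]>90)&(w[...,2]>120)&(w[...,2]<140)
    nn,l,stt,_=cv2.connectedComponentsWithStats(m.astype(np.uint8))
    for i in range(1,nn):
        if stt[i,4]>25:
            q=w[l==i]; f=cv2.fitLine(q[:,:2].astype(np.float32),cv2.DIST_HUBER,0,.01,.01).ravel(); print(stt[i,4],q.mean(0).round(1),"ang",round(float(np.arctan(f[1]/f[0])),3))
E
python3 - <<'E'
from bl import *
st(); boards(snapshot("side")); print("top"); boards(snapshot("top"))
E
```

```text
t 21.8 p [555.3   7.2 125.1] ydir 2.549 q1,q6 [-0.08 -2.64] F [ 5.4  3.7 -8.3] w 19.3 g 59.1
33 [646.5  75.8 130.2] ang 0.965
top
45 [663.6 106.9 129.8] ang 0.952
26 [611.9 154.4 129.9] ang 0.972
115 [530.4 160.  130. ] ang 0.961
```

Boards are at about 0.965 (target 0.979), so nudge 1.2 mm and lower.

Call:
step_arm(series=[{"dx": 0.001, "dy": -0.0007, "dz": 0, "roll": 0.01, "fingers": 0.01}, {"dx": 0, "dy": 0, "dz": -0.005, "roll": 0, "fingers": 0.01}, {"dx": 0, "dy": 0, "dz": -0.005, "roll": 0, "fingers": 0.01}, {"dx": 0, "dy": 0, "dz": -0.005, "roll": 0, "fingers": 0.01}, {"dx": 0, "dy": 0, "dz": -0.004, "roll": 0, "fingers": 0.01}, {"dx": 0, "dy": 0, "dz": 0, "roll": 0, "fingers": 0.01}, {"dx": 0, "dy": 0, "dz": 0, "roll": 0, "fingers": 0.01}])

```text
time: 22.48
eef_pos: [557.7, 5.7, 109.1]
tool_rot: [-1.489, 2.762, -0.003]
contact_force: [2.6, 2.3, 3.2]
grip_width: 0.229
grip_force: 64.2
```

Back at z 109, the grip height when home. Release and retreat up, then verify.

Call:
step_arm(series=[{"dx": 0, "dy": 0, "dz": 0, "roll": 0, "fingers": 0.03}, {"dx": 0, "dy": 0, "dz": 0, "roll": 0, "fingers": 0.04}, {"dx": 0, "dy": 0, "dz": 0, "roll": 0, "fingers": 0.05}, {"dx": 0, "dy": 0, "dz": 0, "roll": 0, "fingers": 0.05}, {"dx": 0, "dy": 0, "dz": 0.02, "roll": 0, "fingers": 0.05}, {"dx": 0, "dy": 0, "dz": 0.04, "roll": 0, "fingers": 0.05}, {"dx": 0, "dy": 0, "dz": 0.04, "roll": 0, "fingers": 0.05}, {"dx": 0, "dy": 0, "dz": 0.04, "roll": 0, "fingers": 0.05}, {"dx": 0, "dy": 0, "dz": 0.01, "roll": 0, "fingers": 0.05}, {"dx": 0, "dy": 0, "dz": 0, "roll": 0, "fingers": 0.05}])

```text
time: 23.32
eef_pos: [558.2, 5.2, 262.6]
tool_rot: [-1.488, 2.759, -0.008]
contact_force: [-0.3, 0.1, -0.4]
grip_width: 0.586
grip_force: 0.0
```

```bash
python3 - <<'E'
from bl import *
st(); 
for n in("side","top"):
    s=snapshot(n); print(n); boards(s); w=pts(s); V=s["pixels"].max(-1)
    for nm,c,r,lo in(("knob",(556,6),25,95),("grip",(446,381),30,95)):
        m=(np.hypot(w[...,0]-c[0],w[...,1]-c[1])<r)&(w[...,2]>lo)&(w[...,2]<135)&(V<110)
        if m.sum(): p=w[m]; print(nm,len(p),p.min(0).round(1),p.max(0).round(1),np.percentile(p[:,2],95).round(1))
    K=s["K"];E=s["extrinsics"]
T=dict(np.load("pics/top1.npz")); K=T["K"];E=T["extrinsics"]
for uv in((166,212.5),):
    d=E[:3,:3]@np.array([(uv[0]-K[0,2])/K[0,0],(uv[1]-K[1,2])/K[1,1],1]); t=(82-E[2,3])/d[2]; print("hub",(E[:3,3]+t*d).round(1))
w=pts(T); m=(np.hypot(w[...,0]-490,w[...,1]-360)<30)&(w[...,2]>70)&(w[...,2]<90); print(np.percentile(w[m][:,2],[5,50,95]))
hs=cv2.cvtColor(T["pixels"],cv2.COLOR_RGB2HSV); print(T["pixels"][206:220:2,160:174:2].tolist()[3])
E
```

```text
t 23.32 p [558.2   5.2 262.6] ydir 2.56 q1,q6 [-0.09 -2.65] F [-0.3  0.1 -0.4] w 50.0 g 0.0
side
knob 136 [545.2  -9.1  95.3] [571.1  17.6 123.3] 121.1
grip 60 [437.3 368.7  95. ] [458.4 392.1 121. ] 119.1
top
28 [665.4 111.4 129.4] ang 0.919
122 [529.1 157.9 130.3] ang 0.992
grip 100 [435.  371.9  95.9] [455.7 392.9 122.6] 121.8
hub [497.4 369.   82. ]
[71.20330226 79.06194327 83.32552327]
[[202, 199, 189], [195, 186, 181], [191, 183, 180], [191, 183, 179], [191, 181, 176], [174, 166, 162], [117, 116, 108]]
```

The plunger is home: knob top z≈121, as before. Now check clearances around the crank and refine its axis.

```bash
python3 - <<'E'
from bl import *
s=snapshot("top"); w=pts(s)
for x0 in range(380,680,20):
    print(x0,[int(np.nanmax(w[...,2][(abs(w[...,0]-x0)<10)&(abs(w[...,1]-y0)<10)],initial=-1)) for y0 in range(290,520,20)])
V=s["pixels"].astype(int)
m=(np.hypot(w[...,0]-478,w[...,1]-373)<60)&(w[...,2]>80)&(w[...,2]<96)&(V.min(-1)>120)
for q in(w[m],):
    print(len(q),cv2.minAreaRect(q[:,:2].astype(np.float32)),q[:,2].mean())
E
```

```text
380 [25, 5, 7, 7, 6, 7, 5, 7, 5, 5, 6, 5]
400 [23, 6, 5, 6, 5, 6, 6, 4, 5, 6, 4, 7]
420 [5, 5, 5, 7, 4, 8, 7, 6, 6, 5, 5, 6]
440 [15, 19, 18, 19, 123, 123, 6, 13, 9, 6, 6, 6]
460 [22, 21, 68, 70, 119, 121, 69, 21, 22, 6, 6, 6]
480 [21, 22, 70, 78, 85, 82, 70, 19, 20, 4, 6, 5]
500 [23, 20, 71, 81, 85, 82, 69, 21, 23, 9, 58, 56]
520 [23, 20, 68, 71, 72, 71, 69, 22, 22, 54, 104, 108]
540 [21, 21, 22, 22, 49, 22, 20, 21, 21, 52, 107, 105]
560 [22, 20, 22, 20, 126, 127, 128, 128, 128, 52, 111, 107]
580 [35, 36, 96, 101, 128, 129, 129, 129, 126, 62, 104, 105]
600 [21, 23, 113, 115, 129, 128, 128, 128, 125, 52, 106, 106]
620 [21, 20, 113, 122, 127, 127, 130, 128, 127, 40, 106, 107]
640 [35, 38, 106, 116, 129, 128, 127, 128, 127, 54, 102, 106]
660 [34, 33, 33, 127, 128, 128, 128, 127, 126, 63, 105, 105]
83 ((481.1204833984375, 374.1587219238281), (22.22801971435547, 48.08396911621094), 74.05635070800781) 81.6402095044212
```

```bash
python3 - <<'E'
from bl import *
for n in("top","side"):
    s=snapshot(n); w=pts(s); m=(w[...,0]>520)&(w[...,0]<700)&(w[...,1]>345)&(w[...,1]<435)&(w[...,2]>122)&(w[...,2]<136)
    q=w[m]; print(n,len(q),np.percentile(q,[1,3,97],0).round(1).tolist(), cv2.minAreaRect(q[:,:2].astype(np.float32)))
E
```

```text
top 1176 [[563.8, 362.2, 122.1], [565.9, 364.1, 122.2], [660.7, 432.7, 128.3]] ((613.875, 397.8611145019531), (74.18350219726562, 103.48921203613281), 89.53180694580078)
side 65 [[580.8, 358.6, 122.1], [583.0, 360.3, 122.1], [663.0, 391.6, 126.0]] ((623.3507080078125, 373.8846130371094), (34.906341552734375, 86.15360260009766), 84.0615234375)
```

Head starts at x≈563, so closing along y (yaw π/2) leaves clearance all round. Go above the crank grip (446.6,381.4).

Call:
step_arm(series=[{"dx": -0.0086, "dy": 0.029, "dz": 0, "roll": -0.076, "fingers": 0.05}, {"dx": -0.0086, "dy": 0.029, "dz": 0, "roll": -0.076, "fingers": 0.05}, {"dx": -0.0086, "dy": 0.029, "dz": 0, "roll": -0.076, "fingers": 0.05}, {"dx": -0.0086, "dy": 0.029, "dz": 0, "roll": -0.076, "fingers": 0.05}, {"dx": -0.0086, "dy": 0.029, "dz": 0, "roll": -0.076, "fingers": 0.05}, {"dx": -0.0086, "dy": 0.029, "dz": 0, "roll": -0.076, "fingers": 0.05}, {"dx": -0.0086, "dy": 0.029, "dz": 0, "roll": -0.076, "fingers": 0.05}, {"dx": -0.0086, "dy": 0.029, "dz": 0, "roll": -0.076, "fingers": 0.05}, {"dx": -0.0086, "dy": 0.029, "dz": 0, "roll": -0.076, "fingers": 0.05}, {"dx": -0.0086, "dy": 0.029, "dz": 0, "roll": -0.076, "fingers": 0.05}])

```text
time: 24.4
eef_pos: [468.6, 296.4, 254.9]
tool_rot: [0.353, -3.118, 0.002]
contact_force: [0.6, -0.4, 0.1]
grip_width: 0.584
grip_force: 0.0
```

Call:
step_arm(series=[{"dx": -0.0086, "dy": 0.029, "dz": 0, "roll": -0.076, "fingers": 0.05}, {"dx": -0.0086, "dy": 0.029, "dz": 0, "roll": -0.076, "fingers": 0.05}, {"dx": -0.0086, "dy": 0.029, "dz": 0, "roll": -0.076, "fingers": 0.05}, {"dx": 0, "dy": 0, "dz": -0.03, "roll": 0, "fingers": 0.05}, {"dx": 0, "dy": 0, "dz": -0.03, "roll": 0, "fingers": 0.05}, {"dx": 0, "dy": 0, "dz": -0.03, "roll": 0, "fingers": 0.05}, {"dx": 0, "dy": 0, "dz": 0, "roll": 0, "fingers": 0.05}, {"dx": 0, "dy": 0, "dz": 0, "roll": 0, "fingers": 0.05}, {"dx": 0, "dy": 0, "dz": 0, "roll": 0, "fingers": 0.05}])

```text
time: 25.15
eef_pos: [444.6, 382.6, 167.8]
tool_rot: [-0.002, 3.141, 0.0]
contact_force: [0.3, 1.0, 1.0]
grip_width: 0.587
grip_force: 0.0
```

```bash
python3 - <<'E'
from st import *
st()
E
```

```text
t 25.15 p [444.6 382.6 167.8] ydir 1.572 q1,q6 [ 0.62 -0.95] F [0.3 1.  1. ] w 50.1 g 0.0
```

Call:
step_arm(series=[{"dx": 0.001, "dy": -0.001, "dz": -0.02, "roll": 0, "fingers": 0.05}, {"dx": 0, "dy": 0, "dz": -0.02, "roll": 0, "fingers": 0.05}, {"dx": 0, "dy": 0, "dz": -0.021, "roll": 0, "fingers": 0.05}, {"dx": 0, "dy": 0, "dz": 0, "roll": 0, "fingers": 0.05}, {"dx": 0, "dy": 0, "dz": 0, "roll": 0, "fingers": 0.035}, {"dx": 0, "dy": 0, "dz": 0, "roll": 0, "fingers": 0.025}, {"dx": 0, "dy": 0, "dz": 0, "roll": 0, "fingers": 0.015}, {"dx": 0, "dy": 0, "dz": 0, "roll": 0, "fingers": 0.01}, {"dx": 0, "dy": 0, "dz": 0, "roll": 0, "fingers": 0.01}], grip_force=50)

```text
time: 25.9
eef_pos: [446.8, 382.3, 109.0]
tool_rot: [-0.002, 3.138, 0.003]
contact_force: [-0.0, 0.1, 5.6]
grip_width: 0.114
grip_force: 3.2
```

Call:
step_arm(series=[{"dx": 0, "dy": 0, "dz": 0, "roll": 0, "fingers": 0.005}, {"dx": 0, "dy": 0, "dz": 0, "roll": 0, "fingers": 0.0}, {"dx": 0, "dy": 0, "dz": 0, "roll": 0, "fingers": 0.0}])

```text
time: 26.15
eef_pos: [446.7, 382.3, 108.8]
tool_rot: [-0.002, 3.138, 0.003]
contact_force: [-0.4, -1.9, 6.2]
grip_width: 0.001
grip_force: 3.1
```

```bash
python3 - <<'E'
from st import *
st(); s=save("side","s11.png",(80,180,230,330),6); np.savez("pics/s11.npz",**s)
E
```

```text
t 26.15 p [446.7 382.3 108.8] ydir 1.572 q1,q6 [ 0.62 -0.96] F [-0.4 -1.9  6.2] w 0.1 g 3.1
```

View pics/s11.png

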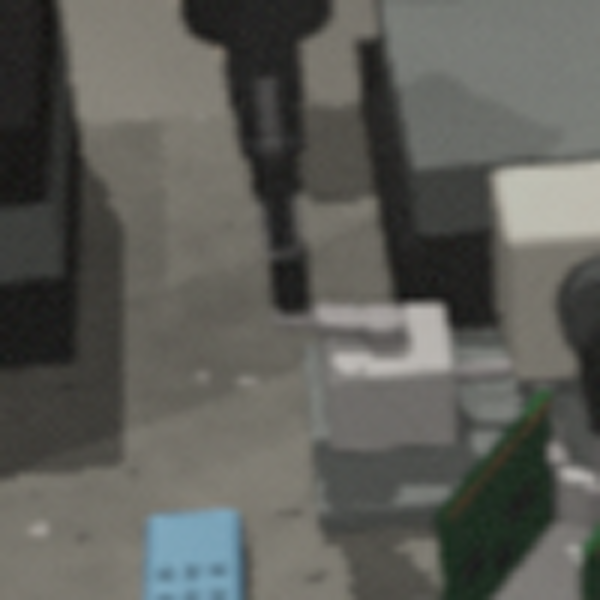

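Side crop: the shut fingers sit on top of the crank handle (handle visible at crop (290,285) below them). The true tip is higher than I assumed, so open, go down 17 mm and regrip.

Call:
step_arm(series=[{"dx": 0, "dy": 0, "dz": 0.005, "roll": 0, "fingers": 0.03}, {"dx": 0, "dy": 0, "dz": 0, "roll": 0, "fingers": 0.05}, {"dx": 0, "dy": 0, "dz": 0, "roll": 0, "fingers": 0.05}, {"dx": 0, "dy": 0, "dz": 0, "roll": 0, "fingers": 0.05}, {"dx": 0, "dy": 0, "dz": -0.011, "roll": 0, "fingers": 0.05}, {"dx": 0, "dy": 0, "dz": -0.011, "roll": 0, "fingers": 0.05}, {"dx": 0, "dy": 0, "dz": 0, "roll": 0, "fingers": 0.05}, {"dx": 0, "dy": 0, "dz": 0, "roll": 0, "fingers": 0.05}])

```text
time: 26.87
eef_pos: [444.0, 380.7, 87.0]
tool_rot: [0.002, -3.138, 0.004]
contact_force: [0.4, 0.0, 0.3]
grip_width: 0.582
grip_force: 0.0
```

```bash
python3 - <<'E'
from st import *
st(); s=snapshot("side"); w=pts(s); V=s["pixels"].max(-1)
# lowest dark finger points either side of handle and handle itself
for lo in range(84,140,6):
    m=(abs(w[...,0]-447)<20)&(abs(w[...,1]-382)<60)&(w[...,2]>=lo)&(w[...,2]<lo+6)&(V<110)
    if m.sum(): q=w[m]; print(lo,m.sum(),"x",np.percentile(q[:,0],[2,98]).round(),"y",np.percentile(q[:,1],[2,50,98]).round())
E
```

```text
t 26.87 p [444.  380.7  87. ] ydir 1.572 q1,q6 [ 0.62 -0.96] F [0.4 0.  0.3] w 49.7 g 0.0
84 1 x [457. 457.] y [380. 380. 380.]
90 1 x [457. 457.] y [378. 378. 378.]
96 7 x [441. 458.] y [349. 351. 381.]
102 8 x [435. 459.] y [346. 350. 381.]
108 17 x [439. 459.] y [341. 344. 384.]
114 15 x [436. 456.] y [340. 350. 408.]
120 16 x [433. 454.] y [341. 348. 405.]
126 13 x [435. 453.] y [341. 345. 354.]
132 5 x [434. 449.] y [340. 342. 347.]
```

Tips are at z≈96 with the handle between the fingers. Close.

Call:
step_arm(series=[{"dx": 0.002, "dy": 0.0005, "dz": 0, "roll": 0, "fingers": 0.035}, {"dx": 0, "dy": 0, "dz": 0, "roll": 0, "fingers": 0.025}, {"dx": 0, "dy": 0, "dz": 0, "roll": 0, "fingers": 0.015}, {"dx": 0, "dy": 0, "dz": 0, "roll": 0, "fingers": 0.01}, {"dx": 0, "dy": 0, "dz": 0, "roll": 0, "fingers": 0.01}, {"dx": 0, "dy": 0, "dz": 0, "roll": 0, "fingers": 0.01}])

```text
time: 27.42
eef_pos: [447.8, 382.5, 90.1]
tool_rot: [-0.002, 3.14, 0.002]
contact_force: [-0.8, 1.2, 3.4]
grip_width: 0.235
grip_force: 48.9
```

Gripped. Wind the first half turn (9 rows of 20°) and check the forces.

Call:
step_arm(series=[{"dx": 0.0073, "dy": 0.0157, "dz": 0, "roll": 0, "fingers": 0.01}, {"dx": 0.0123, "dy": 0.0123, "dz": 0, "roll": 0, "fingers": 0.01}, {"dx": 0.0157, "dy": 0.0073, "dz": 0, "roll": 0, "fingers": 0.01}, {"dx": 0.0173, "dy": 0.0015, "dz": 0, "roll": 0, "fingers": 0.01}, {"dx": 0, "dy": 0, "dz": 0, "roll": 0, "fingers": 0.01}])

```text
time: 27.83
eef_pos: [502.4, 419.8, 90.1]
tool_rot: [-0.001, 3.139, 0.003]
contact_force: [1.1, 2.5, 4.8]
grip_width: 0.237
grip_force: 49.4
```

Call:
step_arm(series=[{"dx": 0.0168, "dy": -0.0045, "dz": 0, "roll": 0, "fingers": 0.01}, {"dx": 0.0142, "dy": -0.01, "dz": 0, "roll": 0, "fingers": 0.01}, {"dx": 0.01, "dy": -0.0142, "dz": 0, "roll": 0, "fingers": 0.01}, {"dx": 0.0045, "dy": -0.0168, "dz": 0, "roll": 0, "fingers": 0.01}, {"dx": -0.0015, "dy": -0.0173, "dz": 0, "roll": 0, "fingers": 0.01}, {"dx": 0, "dy": 0, "dz": 0, "roll": 0, "fingers": 0.01}, {"dx": 0, "dy": 0, "dz": 0, "roll": 0, "fingers": 0.01}])

```text
time: 28.42
eef_pos: [543.9, 354.8, 90.1]
tool_rot: [-0.0, 3.141, -0.001]
contact_force: [0.3, -0.6, 4.8]
grip_width: 0.234
grip_force: 49.7
```

Forces are tiny. Continue through turn 1 and turn 2.

Call:
step_arm(series=[{"dx": -0.0073, "dy": -0.0157, "dz": 0, "roll": 0, "fingers": 0.01}, {"dx": -0.0123, "dy": -0.0123, "dz": 0, "roll": 0, "fingers": 0.01}, {"dx": -0.0157, "dy": -0.0073, "dz": 0, "roll": 0, "fingers": 0.01}, {"dx": -0.0173, "dy": -0.0015, "dz": 0, "roll": 0, "fingers": 0.01}, {"dx": -0.0168, "dy": 0.0045, "dz": 0, "roll": 0, "fingers": 0.01}, {"dx": -0.0142, "dy": 0.01, "dz": 0, "roll": 0, "fingers": 0.01}, {"dx": -0.01, "dy": 0.0142, "dz": 0, "roll": 0, "fingers": 0.01}, {"dx": -0.0045, "dy": 0.0168, "dz": 0, "roll": 0, "fingers": 0.01}, {"dx": 0.0015, "dy": 0.0173, "dz": 0, "roll": 0, "fingers": 0.01}, {"dx": 0, "dy": 0, "dz": 0, "roll": 0, "fingers": 0.01}])

```text
time: 29.25
eef_pos: [448.0, 383.9, 90.0]
tool_rot: [-0.005, 3.138, 0.002]
contact_force: [3.2, -0.4, 5.9]
grip_width: 0.231
grip_force: 50.2
```

Call:
step_arm(series=[{"dx": 0.0073, "dy": 0.0157, "dz": 0, "roll": 0, "fingers": 0.01}, {"dx": 0.0123, "dy": 0.0123, "dz": 0, "roll": 0, "fingers": 0.01}, {"dx": 0.0157, "dy": 0.0073, "dz": 0, "roll": 0, "fingers": 0.01}, {"dx": 0.0173, "dy": 0.0015, "dz": 0, "roll": 0, "fingers": 0.01}, {"dx": 0.0168, "dy": -0.0045, "dz": 0, "roll": 0, "fingers": 0.01}, {"dx": 0.0142, "dy": -0.01, "dz": 0, "roll": 0, "fingers": 0.01}, {"dx": 0.01, "dy": -0.0142, "dz": 0, "roll": 0, "fingers": 0.01}, {"dx": 0.0045, "dy": -0.0168, "dz": 0, "roll": 0, "fingers": 0.01}, {"dx": -0.0015, "dy": -0.0173, "dz": 0, "roll": 0, "fingers": 0.01}, {"dx": 0, "dy": 0, "dz": 0, "roll": 0, "fingers": 0.01}])

```text
time: 30.08
eef_pos: [543.6, 353.7, 90.0]
tool_rot: [-0.002, -3.14, 0.001]
contact_force: [-1.1, -0.0, 4.9]
grip_width: 0.23
grip_force: 50.6
```

Call:
step_arm(series=[{"dx": -0.0073, "dy": -0.0157, "dz": 0, "roll": 0, "fingers": 0.01}, {"dx": -0.0123, "dy": -0.0123, "dz": 0, "roll": 0, "fingers": 0.01}, {"dx": -0.0157, "dy": -0.0073, "dz": 0, "roll": 0, "fingers": 0.01}, {"dx": -0.0173, "dy": -0.0015, "dz": 0, "roll": 0, "fingers": 0.01}, {"dx": -0.0168, "dy": 0.0045, "dz": 0, "roll": 0, "fingers": 0.01}, {"dx": -0.0142, "dy": 0.01, "dz": 0, "roll": 0, "fingers": 0.01}, {"dx": -0.01, "dy": 0.0142, "dz": 0, "roll": 0, "fingers": 0.01}, {"dx": -0.0045, "dy": 0.0168, "dz": 0, "roll": 0, "fingers": 0.01}, {"dx": 0.0015, "dy": 0.0173, "dz": 0, "roll": 0, "fingers": 0.01}, {"dx": 0, "dy": 0, "dz": 0, "roll": 0, "fingers": 0.01}])

```text
time: 30.92
eef_pos: [447.9, 383.3, 90.0]
tool_rot: [-0.004, 3.139, 0.001]
contact_force: [2.0, 0.2, 7.0]
grip_width: 0.236
grip_force: 50.7
```

```bash
python3 - <<'E'
from onb import *
st(); s=snapshot("side"); onb(s,0.985)
E
```

```text
t 30.92 p [447.9 383.3  90. ] ydir 1.574 q1,q6 [ 0.62 -0.96] F [2.  0.2 7. ] w 20.1 g 50.7
board 1 handles 172 x [-19.  11.] y-yb [-21.9  18.7] z [166. 202.]
board 1 jaws 161 x [-22.  12.] y-yb [-16.3  11.7] z [112. 148.]
board 3 handles 223 x [-19.  13.] y-yb [-22.1  17.7] z [166. 204.]
board 3 jaws 158 x [-23.  10.] y-yb [-16.7  11.7] z [117. 148.]
```

Two turns done and the clips are still in place. Third turn, going slower at its end.

Call:
step_arm(series=[{"dx": 0.0073, "dy": 0.0157, "dz": 0, "roll": 0, "fingers": 0.01}, {"dx": 0.0123, "dy": 0.0123, "dz": 0, "roll": 0, "fingers": 0.01}, {"dx": 0.0157, "dy": 0.0073, "dz": 0, "roll": 0, "fingers": 0.01}, {"dx": 0.0173, "dy": 0.0015, "dz": 0, "roll": 0, "fingers": 0.01}, {"dx": 0.0168, "dy": -0.0045, "dz": 0, "roll": 0, "fingers": 0.01}, {"dx": 0.0142, "dy": -0.01, "dz": 0, "roll": 0, "fingers": 0.01}, {"dx": 0.01, "dy": -0.0142, "dz": 0, "roll": 0, "fingers": 0.01}, {"dx": 0.0045, "dy": -0.0168, "dz": 0, "roll": 0, "fingers": 0.01}, {"dx": -0.0015, "dy": -0.0173, "dz": 0, "roll": 0, "fingers": 0.01}, {"dx": 0, "dy": 0, "dz": 0, "roll": 0, "fingers": 0.01}])

```text
time: 31.8
eef_pos: [543.4, 353.3, 90.0]
tool_rot: [-0.002, -3.139, 0.001]
contact_force: [-2.1, 0.8, 5.8]
grip_width: 0.236
grip_force: 50.9
```

Call:
step_arm(series=[{"dx": -0.0073, "dy": -0.0157, "dz": 0, "roll": 0, "fingers": 0.01}, {"dx": -0.0123, "dy": -0.0123, "dz": 0, "roll": 0, "fingers": 0.01}, {"dx": -0.0157, "dy": -0.0073, "dz": 0, "roll": 0, "fingers": 0.01}, {"dx": -0.0173, "dy": -0.0015, "dz": 0, "roll": 0, "fingers": 0.01}, {"dx": -0.0168, "dy": 0.0045, "dz": 0, "roll": 0, "fingers": 0.01}, {"dx": -0.0142, "dy": 0.01, "dz": 0, "roll": 0, "fingers": 0.01}, {"dx": 0, "dy": 0, "dz": 0, "roll": 0, "fingers": 0.01}])

```text
time: 32.38
eef_pos: [460.0, 335.5, 90.1]
tool_rot: [-0.003, 3.137, 0.008]
contact_force: [4.2, 5.5, 0.9]
grip_width: 0.238
grip_force: 50.2
```

Call:
step_arm(series=[{"dx": -0.005, "dy": 0.0071, "dz": 0, "roll": 0, "fingers": 0.01}, {"dx": -0.005, "dy": 0.0071, "dz": 0, "roll": 0, "fingers": 0.01}, {"dx": 0, "dy": 0, "dz": 0, "roll": 0, "fingers": 0.01}])

```text
time: 32.63
eef_pos: [450.9, 348.9, 90.0]
tool_rot: [-0.002, 3.138, 0.003]
contact_force: [4.4, 3.0, 3.0]
grip_width: 0.235
grip_force: 50.6
```

Call:
step_arm(series=[{"dx": -0.0022, "dy": 0.0084, "dz": 0, "roll": 0, "fingers": 0.01}, {"dx": 0, "dy": 0, "dz": 0, "roll": 0, "fingers": 0.01}])

```text
time: 32.8
eef_pos: [448.0, 356.9, 90.0]
tool_rot: [-0.002, 3.141, 0.001]
contact_force: [0.1, 1.7, 7.4]
grip_width: 0.235
grip_force: 51.0
```

Call:
step_arm(series=[{"dx": -0.0015, "dy": 0.0055, "dz": 0, "roll": 0, "fingers": 0.01}, {"dx": 0, "dy": 0, "dz": 0, "roll": 0, "fingers": 0.01}])

```text
time: 32.97
eef_pos: [446.8, 362.2, 90.0]
tool_rot: [-0.002, 3.141, 0.001]
contact_force: [2.6, 2.0, 5.8]
grip_width: 0.233
grip_force: 51.0
```

Call:
step_arm(series=[{"dx": -0.0005, "dy": 0.005, "dz": 0, "roll": 0, "fingers": 0.01}, {"dx": 0, "dy": 0.005, "dz": 0, "roll": 0, "fingers": 0.01}, {"dx": 0, "dy": 0, "dz": 0, "roll": 0, "fingers": 0.01}])

```text
time: 33.22
eef_pos: [446.2, 372.1, 90.0]
tool_rot: [-0.002, 3.141, 0.0]
contact_force: [0.9, 1.1, 6.4]
grip_width: 0.233
grip_force: 51.0
```

Call:
step_arm(series=[{"dx": 0.0004, "dy": 0.004, "dz": 0, "roll": 0, "fingers": 0.01}, {"dx": 0, "dy": 0, "dz": 0, "roll": 0, "fingers": 0.01}])

```text
time: 33.38
eef_pos: [446.5, 375.9, 90.0]
tool_rot: [0.002, -3.141, 0.0]
contact_force: [0.6, 0.3, 6.9]
grip_width: 0.235
grip_force: 51.0
```

Call:
step_arm(series=[{"dx": 0.0008, "dy": 0.004, "dz": 0, "roll": 0, "fingers": 0.01}, {"dx": 0, "dy": 0, "dz": 0, "roll": 0, "fingers": 0.01}])

```text
time: 33.55
eef_pos: [446.5, 376.5, 89.8]
tool_rot: [0.003, -3.138, 0.014]
contact_force: [-2.3, -11.9, 13.6]
grip_width: 0.237
grip_force: 51.9
```

Call:
step_arm(series=[{"dx": 0.001, "dy": 0.004, "dz": 0, "roll": 0, "fingers": 0.01}, {"dx": 0, "dy": 0, "dz": 0, "roll": 0, "fingers": 0.01}])

```text
time: 33.72
eef_pos: [446.5, 377.0, 89.6]
tool_rot: [0.004, -3.134, 0.027]
contact_force: [-5.8, -24.1, 20.9]
grip_width: 0.237
grip_force: 52.9
```

Call:
step_arm(series=[{"dx": 0.0015, "dy": 0.004, "dz": 0, "roll": 0, "fingers": 0.01}, {"dx": 0, "dy": 0, "dz": 0, "roll": 0, "fingers": 0.01}])

```text
time: 33.88
eef_pos: [446.6, 377.6, 89.4]
tool_rot: [0.005, -3.129, 0.04]
contact_force: [-11.8, -35.7, 28.1]
grip_width: 0.236
grip_force: 53.9
```

The stop is reached (hard resistance). Relax the push, release and retreat upward.

Call:
step_arm(series=[{"dx": -0.0015, "dy": -0.006, "dz": 0, "roll": 0, "fingers": 0.01}, {"dx": -0.0015, "dy": -0.0052, "dz": 0, "roll": 0, "fingers": 0.01}, {"dx": 0, "dy": 0, "dz": 0, "roll": 0, "fingers": 0.02}, {"dx": 0, "dy": 0, "dz": 0, "roll": 0, "fingers": 0.035}, {"dx": 0, "dy": 0, "dz": 0, "roll": 0, "fingers": 0.05}, {"dx": 0, "dy": 0, "dz": 0, "roll": 0, "fingers": 0.05}, {"dx": 0, "dy": 0, "dz": 0.02, "roll": 0, "fingers": 0.05}, {"dx": 0, "dy": 0, "dz": 0.035, "roll": 0, "fingers": 0.05}, {"dx": 0, "dy": 0, "dz": 0.035, "roll": 0, "fingers": 0.05}, {"dx": 0, "dy": 0, "dz": 0.035, "roll": 0, "fingers": 0.05}])

```text
time: 34.72
eef_pos: [445.6, 376.0, 213.8]
tool_rot: [0.002, -3.138, 0.004]
contact_force: [1.1, 0.2, -0.1]
grip_width: 0.584
grip_force: 0.0
```

Call:
step_arm(series=[{"dx": 0, "dy": 0, "dz": 0.03, "roll": 0, "fingers": 0.05}, {"dx": 0, "dy": 0, "dz": 0, "roll": 0, "fingers": 0.05}, {"dx": 0, "dy": 0, "dz": 0, "roll": 0, "fingers": 0.05}, {"dx": 0, "dy": 0, "dz": 0, "roll": 0, "fingers": 0.05}])

```text
time: 35.05
eef_pos: [446.0, 376.2, 242.5]
tool_rot: [0.002, -3.139, 0.002]
contact_force: [0.3, 0.5, -1.1]
grip_width: 0.584
grip_force: 0.0
```

```bash
python3 - <<'E'
from onb import *
st(); s=snapshot("side"); onb(s,0.985); w=pts(s); V=s["pixels"].max(-1)
for nm,c in(("knob",(557,5)),("grip",(447,377))):
    m=(np.hypot(w[...,0]-c[0],w[...,1]-c[1])<28)&(w[...,2]>95)&(w[...,2]<135)&(V<110); p=w[m]; print(nm,len(p),p.min(0).round(1),p.max(0).round(1))
E
```

```text
t 35.05 p [446.  376.2 242.5] ydir 1.572 q1,q6 [ 0.61 -0.96] F [ 0.3  0.5 -1.1] w 49.8 g 0.0
board 1 handles 170 x [-20.  11.] y-yb [-22.   18.1] z [166. 202.]
board 1 jaws 158 x [-22.   9.] y-yb [-16.6  11.8] z [113. 148.]
board 3 handles 214 x [-19.  14.] y-yb [-22.3  16.3] z [166. 205.]
board 3 jaws 155 x [-22.   9.] y-yb [-16.8  11.8] z [117. 148.]
knob 134 [545.2 -10.   95.1] [570.9  19.  123.9]
grip 59 [435.7 358.4  95.1] [456.2 385.5 120.8]
```

```bash
python3 -c "
from bench import job
print(job.close_job())"
```

```text
the job is handed in; nothing more can be done
None
```

The job is handed in: both black clips found are closed upright on boards 1 and 3, the rack is at the hot-air station with the plunger home, and the crank is wound to its stop; hand-in returned no verdict.

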